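# Change over the wash rack at a lens repair bench

### The arm

A 7-joint arm with a two-finger parallel gripper is mounted at the origin on the work surface. World frame = base frame: x ahead of the robot, y to its left, z up, the work surface at z = 0. Lengths are in mm, angles in rad, forces in N, time in s.
With the tool pointing down it reaches from about 400 to 850 mm from the base axis. Payload 10.4 kg.
Tool frame: the origin (TCP) lies midway between the tips of the shut fingers; the grasp point (between the pads) lies bot.grasp_offset behind it (bot.grasp_offset is the distance from the TCP to the grasp point, in mm); z points along the fingers, y is the line along which they close (so a half turn about z gives the same grasp; the last joint's range is limited). The gripper opens to 87 mm and grips with 3 to 60 N. Pads are 19 mm wide; open, the fingers measure 117 mm over their backs; the gripper's body (75 mm by 190 mm) begins 51 mm behind the grasp point.
Start: joints at [1.266, 0.332, -0.065, 1.46, 0.022, 1.35, -0.088], TCP at [173.825, -600.364, 222.576] pointing down, gripper open.
Joint ranges: [-2.6, 2.6], [-0.5, 2.12], [-1.47, 1.34], [0.16, 2.42], [-1.27, 4.41], [0.06, 2.06], [-2.6, 2.6]. Speed limits (rad/s): [2.22, 2.22, 2.79, 2.79, 3.14, 3.14, 3.14].

### API

Orientations are given as a unit quaternion [x, y, z, w].
In Python, from bench import bot gives the robot as it stands.
- The arm moves only by the tool send_rows, never from a script. Its arguments are lists of equal length, an entry for each row: "linear": the shift along the tool's x, y, z in mm, a list of three; "twist": the turn, a rotation vector about the tool's x, y, z in rad, a list of three; "grip": the finger opening in mm, from 0 to 87. A call has 1 to 8 rows; each row shifts and turns the commanded pose from where the row before left it, along the tool's axes as they then stand; what a row does not reach is not made up. A row lasts 1/12 s, in which the tool goes at most 41.7 mm and 7.16 degrees, less where a joint would pass 70% of its speed; a pose out of reach is approached as far as the arm can. A call is refused whole if a number of a shift passes 41.7 or a number of a turn 0.125, either way. A call with a gripper value outside its range is refused whole. The fingers move at their own pace and stop on an object; "newtons" is the grip in N (left out, the last holds). Time passes only in rows, so rows that do not move let the fingers close. It gives the time, the measured TCP pose, the force, the opening and the grip force at its end, in the units of the state.
- bot.read_state(): the state, without advancing time (a new reading comes with each control period).
- bot.snapshot(name): name is "side" or "top" or "wrist"; returns a dict with "frame" (480x640x3 uint8, red, green, blue), "z_map" (480x640 float32, mm along the optical axis (not along the pixel's ray), 0 where there is no reading), "fx", "fy", "cx", "cy" (pixels), "position" and "rotation" of the camera in the world. Camera axes: x right, y up, looking along -z (the intrinsics and any distortion apply to the point x, -y, -z); pixel columns grow to the right and rows downward; lengths in mm; the calibration is good to about 2 mm. A picture is of the moment at which its call begins.
- bot.hand_in(): hands the job in; it is judged then, once.
The state is a dict: "clock": time; "joints": joint angles; "dq": joint speeds; "joint_efforts": joint torques, N m; "ee_pos": TCP position; "orientation": TCP orientation; "ft_force": force on the tool from outside, world axes, zero at the start; "wrist_torque": the same for the moment, N m; "width": finger opening in mm; "finger_force": force on a finger pad.
Only numpy, scipy, OpenCV 4.12 (cv2) and the standard library are available. Lean on these libraries where they do the work, as an engineer would, in place of code of your own. Each camera call takes 0.05 s, during which the arm holds its last target. There are 200 camera calls.

### The job

Change the load for the ultrasonic wash: draw the washed clear filter out from under its clip and lay it flat in the middle of the blue drying mat; slide every coloured drop-in filter along the rack's deck, front edge first, so that it lifts a spring clip and goes in under it, centred, square and fully home against the stop, one to a clip; and put all the loose lens parts (grey ring, black housing, brass collar, metal lens cell, tripod foot, as many as there are) in the wash basket and shut its lid. Do not prise or press the clips with the gripper, and leave the tools and other things on the bench where they are.

Things in the scene. Friction and masses are not known exactly. Their poses are not given: they have to be found in the camera images.
- filter_red: drop-in lens filter with red glass, may be absent: a stiff flat black frame 60 mm (x) by 50 mm (y), 5 mm thick, rounded at the front, 50 g. Origin: centre of the frame's underside; +x is its front edge, which goes in first. At its rear a ribbed finger grip for the gripper, 24 mm long (x from -54 to -30 mm), 12 mm wide (y), from the underside to 22 mm above it. Lies flat on the bench at the start
- filter_green: drop-in lens filter with green glass, may be absent: a stiff flat black frame 60 mm (x) by 50 mm (y), 5 mm thick, rounded at the front, 50 g. Origin: centre of the frame's underside; +x is its front edge, which goes in first. At its rear a ribbed finger grip for the gripper, 24 mm long (x from -54 to -30 mm), 12 mm wide (y), from the underside to 22 mm above it. Lies flat on the bench at the start
- filter_blue: drop-in lens filter with blue glass, may be absent: a stiff flat black frame 60 mm (x) by 50 mm (y), 5 mm thick, rounded at the front, 50 g. Origin: centre of the frame's underside; +x is its front edge, which goes in first. At its rear a ribbed finger grip for the gripper, 24 mm long (x from -54 to -30 mm), 12 mm wide (y), from the underside to 22 mm above it. Lies flat on the bench at the start
- bay_a (a point): home point of the right-hand (85 mm to -y of the middle) bay of the wash rack, on its deck: where the centre of a filter's underside lies, within 1 mm, when home against the stop (31 mm beyond). x points into the bay, under the clip. The rack is a fixed flat steel deck, top 10 mm above the bench, from 61 mm before to 51 mm beyond the row of points, 264 mm wide
- clip_a (a joint): angle (rad) of the sprung clip of bay_a, 36 mm wide: 0 down, about 0.09 over a filter. Along the bay from its home point: hinge at +44 mm (7 mm above the deck), lowest at a bend at +10 mm (2 mm up), then a lip rising to 14 mm up at -16 mm. A filter's front edge sliding on the deck wedges the lip up (2 to 5 N); the clip then holds it with 2 N
- bay_b (a point): home point of the middle bay of the wash rack, on its deck: where the centre of a filter's underside lies, within 1 mm, when home against the stop (31 mm beyond). x points into the bay, under the clip. The rack is a fixed flat steel deck, top 10 mm above the bench, from 61 mm before to 51 mm beyond the row of points, 264 mm wide
- clip_b (a joint): angle (rad) of the sprung clip of bay_b, 36 mm wide: 0 down, about 0.09 over a filter. Along the bay from its home point: hinge at +44 mm (7 mm above the deck), lowest at a bend at +10 mm (2 mm up), then a lip rising to 14 mm up at -16 mm. A filter's front edge sliding on the deck wedges the lip up (2 to 5 N); the clip then holds it with 2 N
- bay_c (a point): home point of the left-hand (85 mm to +y of the middle) bay of the wash rack, on its deck: where the centre of a filter's underside lies, within 1 mm, when home against the stop (31 mm beyond). x points into the bay, under the clip. The rack is a fixed flat steel deck, top 10 mm above the bench, from 61 mm before to 51 mm beyond the row of points, 264 mm wide
- clip_c (a joint): angle (rad) of the sprung clip of bay_c, 36 mm wide: 0 down, about 0.09 over a filter. Along the bay from its home point: hinge at +44 mm (7 mm above the deck), lowest at a bend at +10 mm (2 mm up), then a lip rising to 14 mm up at -16 mm. A filter's front edge sliding on the deck wedges the lip up (2 to 5 N); the clip then holds it with 2 N
- mount_ring: loose lens part, may be absent: grey ring, 54 mm outside, 42 mm inside, 14 mm tall, with a black lug 12 mm wide, 10 mm high, sticking out 13 mm at +x. Origin: centre of the underside; z up. Lies flat on the bench at the start; 40 to 60 g
- baffle: loose lens part, may be absent: black round housing with a brass eye and three screws on top, 46 mm across, 17 mm tall, with a black lug 12 mm wide, 10 mm high, sticking out 13 mm at +x. Origin: centre of the underside; z up. Lies flat on the bench at the start; 40 to 60 g
- brass_collar: loose lens part, may be absent: brass ring, 34 mm outside, 24 mm inside, 16 mm tall. Origin: centre of the underside; z up. Lies flat on the bench at the start; 40 to 60 g
- lens_cell: loose lens part, may be absent: bright metal lens cell with a black band and glass on top, 30 mm across, 20 mm tall (glass to 23 mm). Origin: centre of the underside; z up. Lies flat on the bench at the start; 40 to 60 g
- foot: loose lens part, may be absent: grey tripod foot, a rounded block 40 mm (x) by 20 mm (y), 14 mm tall, with two black screw holes on top. Origin: centre of the underside; z up. Lies flat on the bench at the start; 40 to 60 g
- filter_clear: drop-in filter with clear glass, already washed: same shape and size as the others (frame 60 by 50 by 5 mm, grip at its rear, x from -54 to -30 mm, 12 mm wide, 22 mm tall). At the start it sits under the middle clip; to take it out, draw it straight back (-x) off the clip, which drags with about 2 N
- mat: blue ribbed rubber drying mat, 100 mm (x) by 80 mm (y), 3 mm thick, fixed, empty at the start. Origin: centre of its underside
- basket_in (a point): centre of the inner floor of the steel wash basket, 4 mm above the bench; the basket is fixed and open at the top, inside 142 mm along x by 172 mm along y, walls 4 mm thick with rims 50 mm above the bench. +x points to the lid's hinge, which is on the side away from the rack, z up
- lid (a joint): angle (rad) of the basket's lid: 0 shut, 1.6 to 1.85 standing open at the start. A flat steel plate reaching 150 mm from its hinge, 180 mm wide, 4 mm thick, with a blue tab 15 mm beyond its free edge. The hinge runs along the basket's y, 75 mm to +x of its centre, 50 mm above the bench; it is stiff, the lid stays where it is left: push its outer face over and down (1 to 2 N)
- loupe: bystander: black eyepiece loupe, 42 mm across, 36 mm tall. Origin: underside centre
- spirit: bystander: amber spirit bottle, 52 mm across, 130 mm tall. Origin: underside centre
- driver: bystander: yellow-handled screwdriver, 150 mm long, lying. Origin: underside centre
- screw_jar: bystander: clear screw jar with red cap, 48 mm across, 50 mm tall. Origin: underside centre
- tweezers: bystander: steel tweezers, 120 mm long, lying. Origin: underside centre
- lens_cap: bystander: black lens cap, 62 mm across, 9 mm thick, lying. Origin: underside centre
There are look-alikes about, which are no part of the job. What is meant by the mat is not brown, red or turquoise, and is the larger of those in its own colour.

How it is judged:
By the outcome, as a careful person would: the job done as asked, in the order asked, and still so for the second after the job is handed in, with the robot touching nothing.
Of filter_red, filter_green, filter_blue only 2 to 3 are there at a start; the rules pass over those that are not, and their reading is None.
Of mount_ring, baffle, brass_collar, lens_cell, foot only 4 to 5 are there at a start; the rules pass over those that are not, and their reading is None.
At some moment in a run one of filter_red, filter_green, filter_blue, mount_ring, baffle, brass_collar, lens_cell, foot, filter_clear may be knocked a few centimetres aside while the robot is not near it.
Once in a run the grip may slacken for a moment while it holds something.
It also fails if it takes over 208 s, if anything falls off the work surface, if the arm or the gripper's body presses on something with over 40 N, if the wrist force passes 120 N, or if a joint passes its speed limit or range.

## Working session

There is one attempt and no reset: what is moved stays moved. The work goes in short steps, Python scripts to look and compute and a tool call to move; the robot and the scene stay as the last step left them, time stands still between calls to the robot, and variables do not carry over. Pictures are saved under pics/ and viewed, at most 14 in all, crops included, and the job is handed in when it is done.

Besides the shell and the picture viewer there is one more tool, called after "Emit:" in YAML: its name, and indented under it one key for each argument. send_rows: Moves the arm, as the interface text tells. Its arguments: {"type":"object","properties":{"linear":{"type":"array","items":{"type":"array","items":{"type":"number"}}},"twist":{"type":"array","items":{"type":"array","items":{"type":"number"}}},"grip":{"type":"array","items":{"type":"number"}},"newtons":{"type":"number"}},"required":["linear","twist","grip"]}

```bash
ls; mkdir -p pics; cat > h.py <<'E'
import numpy as np, cv2
from bench import bot
from scipy.spatial.transform import Rotation as R
def rot(s):
    r=np.array(s["rotation"],float)
    return r if r.shape==(3,3) else R.from_quat(r).as_matrix()
def save(s,n): cv2.imwrite(f"pics/{n}.png",cv2.cvtColor(s["frame"],cv2.COLOR_RGB2BGR))
def ray(s,u,v):
    d=np.array([(u-s["cx"])/s["fx"],-(v-s["cy"])/s["fy"],-1.0]); return rot(s)@d
def onplane(s,u,v,z):
    d=ray(s,u,v); p=np.array(s["position"]); return p+d*(z-p[2])/d[2]
def cloud(s):
    v,u=np.mgrid[0:480,0:640]; z=s["z_map"]
    P=np.stack([(u-s["cx"])/s["fx"]*z,-(v-s["cy"])/s["fy"]*z,-z],-1)
    return P@rot(s).T+np.array(s["position"])
E
python3 - <<'E'
from h import *
import pickle
for n in ["top","side","wrist"]:
    s=bot.snapshot(n); save(s,n+"0"); pickle.dump(s,open(n+"0.pkl","wb"))
    print(n,{k:(np.round(v,3).tolist() if k not in("frame","z_map") else None) for k,v in s.items()if k not in("frame","z_map") and not isinstance(v,str)})
print(bot.read_state(),bot.grasp_offset)
E
```

```text
pics
top {'fx': 507.504, 'fy': 507.504, 'cx': 315.401, 'cy': 244.875, 'position': [361.391, -32.569, 1160.554], 'rotation': [-0.042, 0.058, 0.707, -0.704]}
side {'fx': 541.427, 'fy': 541.427, 'cx': 315.958, 'cy': 231.682, 'position': [292.365, 932.21, 675.228], 'rotation': [-0.056, 0.488, 0.864, -0.109]}
wrist {'fx': 403.501, 'fy': 403.501, 'cx': 319.047, 'cy': 238.083, 'position': [247.011, -578.921, 384.567], 'rotation': [-0.111, 0.084, -0.595, 0.792]}
{'clock': 0.15, 'joints': array([ 1.26639766,  0.33271216, -0.0647046 ,  1.46072225,  0.02161369,
        1.34989196, -0.08850875]), 'dq': array([-1.81155283e-04, -3.37040068e-03, -7.86734682e-05, -3.32222593e-03,
        1.42755594e-03,  8.78058579e-04, -1.80590074e-03]), 'joint_efforts': array([ 9.62527229e-04, -6.23632336e+01,  2.50868563e-02, -3.90143144e+01,
       -6.11523679e-02,  3.72980896e-02,  8.26504288e-05]), 'ee_pos': array([ 173.72347904, -600.08042747,  221.95828409]), 'orientation': array([ 9.90088916e-01,  1.40440980e-01, -1.00230134e-04, -5.09173701e-04]), 'ft_force': array([-0.5131792 , -0.34409595,  0.0512781 ]), 'wrist_torque': array([ 0.01312524, -0.01010926,  0.00734496]), 'finger_force': 0.0, 'width': 86.93360529595209} 18.700000000000003
```

View pics/top0.png

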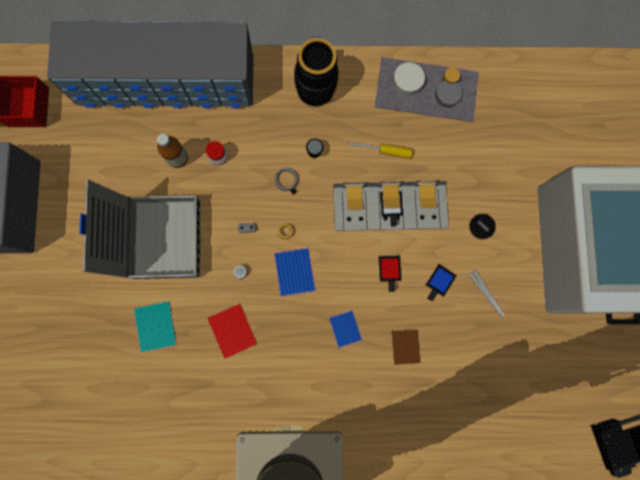

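View pics/side0.png

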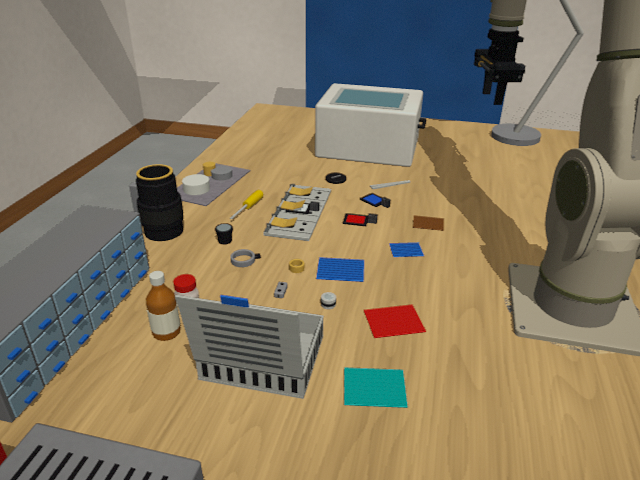

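The top view shows the rack at px (391,206) with the clear filter under its middle clip. The candidates are:
- **Filters:** red (389,268), blue (441,280), no green.
- **Parts:** ring (287,179), collar (287,230), lens cell (240,271), foot (247,227), no baffle. The loupe (315,147) and lens cap (482,226) are bystanders.
- **Mats:** blue large (295,272), blue small (345,329), plus turquoise, red and brown look-alikes. I choose the large blue one.
- **Basket:** (165,237), with its lid hinged at the left.

```bash
python3 - <<'E'
from h import *
import pickle
s=pickle.load(open("top0.pkl","rb")); f=s["frame"]; hsv=cv2.cvtColor(f,cv2.COLOR_RGB2HSV); C=cloud(s)
cv2.imwrite("pics/crop1.png",cv2.resize(cv2.cvtColor(f[130:370,70:520],cv2.COLOR_RGB2BGR),(800,427),interpolation=cv2.INTER_CUBIC))
def show(name,m,z,box,amin=20):
    mm=np.zeros(m.shape,np.uint8); x0,y0,x1,y1=box; mm[y0:y1,x0:x1]=m[y0:y1,x0:x1]
    for c in cv2.findContours(mm,cv2.RETR_EXTERNAL,cv2.CHAIN_APPROX_NONE)[0]:
        if cv2.contourArea(c)<amin: continue
        q=np.array([onplane(s,u,v,z)[:2] for u,v in c[:,0]],np.float32)
        r=cv2.minAreaRect(q); print(name,"px",c[:,0].mean(0).round(),"c",np.round(r[0],1),"size",np.round(r[1],1),"ang",round(r[2],1),"zmed",np.median(C[mm>0][:,2]).round(1))
H,S,V=hsv[...,0],hsv[...,1],hsv[...,2]
blue=(H>100)&(H<130)&(S>120)&(V>60); red=((H<6)|(H>174))&(S>150)&(V>60); grey=(S<60)&(V>60); brassy=(S>140)&(V>100)&(H>15)&(H<30); black=(V<45)
show("blue",blue,3,(260,240,480,360)); show("blueTab",blue,100,(60,190,100,260))
show("red",red,5,(360,240,420,300))
show("redblack",black|red,5,(360,245,420,300)); show("blueblack",black|blue,5,(422,255,466,305))
show("rack",(S<80)&(V>90),10,(320,170,460,240))
show("ring",(S<80),14,(265,160,305,200)); show("cell",S<80,20,(225,255,255,285)); show("foot",(S<80),14,(230,215,262,240))
b=cv2.cvtColor(f,cv2.COLOR_RGB2LAB)[...,2]
show("collar",brassy,16,(273,218,300,244))
for y in range(180,290,6): print(y,[ (int(C[y,x,1]),int(C[y,x,2])) for x in range(76,212,8)])
E
```

```text
blue px [345. 329.] c [ 335.9 -125.6] size [66.8 52.3] ang 17.8 zmed 4.2
blue px [441. 280.] c [ 445.2 -347.7] size [41.6 47.4] ang 57.0 zmed 4.2
blue px [294. 272.] c [465.  -11.5] size [96.1 76.7] ang 8.9 zmed 4.2
red px [390. 268.] c [ 472.2 -230.5] size [41.4 46. ] ang 89.8 zmed 5.7
redblack px [390. 271.] c [ 460.5 -230.3] size [77.6 45.4] ang 1.9 zmed 6.1
blueblack px [440. 282.] c [ 435.  -340.4] size [44.8 77.5] ang 55.6 zmed 5.9
rack px [391. 210.] c [ 606.3 -237. ] size [39.6 14.2] ang 88.3 zmed 11.5
rack px [390. 183.] c [ 670.  -236.4] size [ 7.2 40.1] ang 0.0 zmed 11.5
rack px [385. 206.] c [ 617.9 -234.6] size [113.1 265.1] ang 1.4 zmed 11.5
ring px [287. 180.] c [680.    8.4] size [52.4 53.8] ang 78.4 zmed 14.0
cell px [240. 271.] c [464.  111.3] size [29.4 29.1] ang 0.8 zmed 21.2
foot px [247. 227.] c [565.   97.5] size [19.4 39.5] ang 4.1 zmed 14.6
collar px [286. 231.] c [556.8   6.2] size [38.9 37.1] ang 89.9 zmed 10.2
180 [(497, -1), (477, 2), (459, 0), (440, 1), (421, 2), (403, 0), (385, 1), (366, 1), (348, 0), (329, 1), (311, 1), (293, 0), (273, 3), (255, 2), (2
[... 2687 characters left out ...]
4, 177), (371, 145), (365, 121), (359, 93), (354, 59), (349, 25), (338, 2), (319, 6), (301, 6), (284, 4), (264, 10), (248, 4), (228, 9), (202, 46), (194, -1)]
276 [(482, 0), (464, 0), (445, 4), (428, 1), (410, 2), (392, 0), (354, 58), (340, 50), (322, 50), (305, 50), (288, 50), (271, 48), (254, 45), (239, 38), (222, 35), (207, 21), (193, 2)]
282 [(482, 0), (463, 2), (445, 1), (428, 0), (411, -1), (391, 3), (372, 4), (355, 3), (339, -4), (319, 1), (302, 1), (283, 1), (266, 0), (247, 2), (230, -1), (211, 0), (193, 0)]
288 [(481, 0), (464, -1), (444, 2), (426, 2), (408, 4), (391, 1), (373, 1), (356, -1), (337, 0), (319, 0), (301, 0), (284, -2), (266, -2), (247, 0), (229, 0), (211, 0), (193, 1)]
```

View pics/crop1.png

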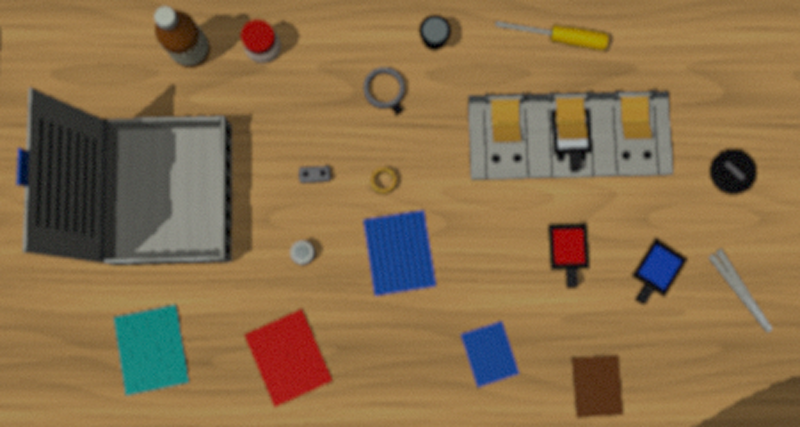

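The close crop confirms the choices: the larger blue mat is at crop (400,252), the red and blue filters at (568,247) and (660,267), and the clear filter is under the middle clip. I'll move above the rack for a wrist view.

Emit:
send_rows:
  linear:
    - [0,0,0]
    - [0,0,0]
    - [0,0,0]
    - [0,-40,0]
    - [0,-40,0]
    - [0,-40,0]
    - [0,-40,0]
    - [0,-40,0]
  twist:
    - [0,0,0.094]
    - [0,0,0.094]
    - [0,0,0.094]
    - [0,0,0]
    - [0,0,0]
    - [0,0,0]
    - [0,0,0]
    - [0,0,0]
  grip: [60,60,60,60,60,60,60,60]
  newtons: 20

```text
clock: 0.82
ee_pos: [173.6, -398.3, 222.0]
orientation: [1.0, -0.0, -0.0, -0.0]
ft_force: [0.3, 1.4, 0.8]
width: 60.1
finger_force: 0.0
```

Emit:
send_rows:
  linear:
    - [36,-20,0]
    - [36,-20,0]
    - [36,-20,0]
    - [36,-20,0]
    - [36,-20,0]
    - [36,-20,0]
    - [36,-20,0]
    - [36,-20,0]
  twist:
    - [0,0,0]
    - [0,0,0]
    - [0,0,0]
    - [0,0,0]
    - [0,0,0]
    - [0,0,0]
    - [0,0,0]
    - [0,0,0]
  grip: [60,60,60,60,60,60,60,60]

```text
clock: 1.48
ee_pos: [463.3, -239.1, 222.6]
orientation: [1.0, -0.0, 0.0, 0.0]
ft_force: [0.1, -1.3, -0.3]
width: 59.7
finger_force: 0.0
```

Emit:
send_rows:
  linear:
    - [36,0,0]
    - [36,0,0]
    - [0,0,0]
    - [0,0,0]
  twist:
    - [0,0,0]
    - [0,0,0]
    - [0,0,0]
    - [0,0,0]
  grip: [50,50,50,50]

```text
clock: 1.82
ee_pos: [534.8, -239.4, 221.1]
orientation: [1.0, 0.001, -0.001, -0.001]
ft_force: [-0.3, 0.6, -0.4]
width: 50.7
finger_force: 0.0
```

```bash
cat >> h.py <<'E'
def yaw(st): # yaw of tool x in world
    x=R.from_quat(st["orientation"]).as_matrix()[:,0]; return np.arctan2(x[1],x[0])
def st():
    s=bot.read_state(); z=R.from_quat(s["orientation"]).as_matrix()[:,2]
    print("t",round(s["clock"],2),"tcp",np.round(s["ee_pos"],1),"yaw",round(float(yaw(s)),4),"z",np.round(z,3),"F",np.round(s["ft_force"],1),"w",round(s["width"],1),"ff",round(float(s["finger_force"]),1)); return s
E
python3 - <<'E'
from h import *
import pickle
a=st(); s=bot.snapshot("wrist"); save(s,"w1"); pickle.dump(s,open("w1.pkl","wb"))
print(s["position"],rot(s).round(3))
E
```

```text
t 1.82 tcp [ 534.8 -239.4  221.1] yaw 0.0019 z [-0.002  0.002 -1.   ] F [-0.3  0.6 -0.4] w 50.7 ff 0.0
[ 611.28506287 -239.450274    383.70266541] [[ 0.002  0.96   0.278]
 [-1.     0.002 -0.001]
 [-0.002 -0.278  0.96 ]]
```

View pics/w1.png

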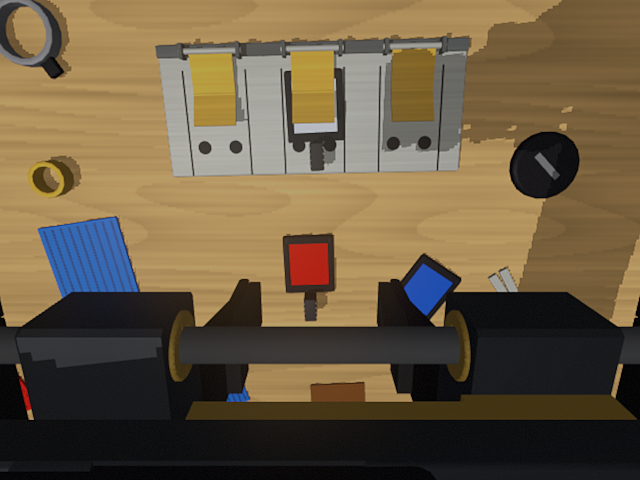

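The wrist view shows the deck front corners at (174,176) and (459,169), the clear filter's grip at (317,155) and the red filter at (309,263). The collar is at (50,178) and the ring at (28,35).

```bash
python3 - <<'E'
from h import *
import pickle
s=pickle.load(open("w1.pkl","rb")); f=s["frame"]; hsv=cv2.cvtColor(f,cv2.COLOR_RGB2HSV); H,S,V=[hsv[...,i].astype(int) for i in range(3)]
# front edge of deck: per column transition grey->wood, rows 150..190
pts=[]
for u in range(180,455,3):
    col=S[150:190,u]; g=np.where(col<60)[0]
    if len(g): pts.append((u,150+g.max()+.5))
W=np.array([onplane(s,u,v,10)[:2] for u,v in pts]); k=np.polyfit(W[:,1],W[:,0],1)
for _ in range(3):
    r=W[:,0]-np.polyval(k,W[:,1]); W=W[abs(r)<1.5]; k=np.polyfit(W[:,1],W[:,0],1)
print("front edge x=",k,"yaw",-np.degrees(np.arctan(k[0])))
L=[];Rr=[]
for v in range(100,165,3):
    g=np.where(S[v,130:500]<60)[0]+130
    row=S[v]; L.append(onplane(s,g.min()-.5,v,10)[:2])
    gr=[u for u in g if u<480]; Rr.append(onplane(s,max(gr)+.5,v,10)[:2])
print("L",np.round(L,1)[::4],"R",np.round(Rr,1)[::4])
for name,uv,z in [("FL",(174,176),10),("FR",(459,169),10),("clearL",(288,139),15),("clearR",(344,139),15),("gripTop",(317,144),32),("gripbot",(317,169),32),("BLclear",(286,70),15)]: print(name,onplane(s,*uv,z).round(1))
m=(((H<6)|(H>174))&(S>150)).astype(np.uint8); m[:, :270]=0; m[:,350:]=0; m[300:]=0
c=max(cv2.findContours(m,0,1)[0],key=cv2.contourArea); q=np.array([onplane(s,u,v,5)[:2] for u,v in c[:,0]],np.float32); print("red",cv2.minAreaRect(q))
for n,uv in [("redframe",[(284,236),(334,234),(333,291),(287,293)])]:
    print(n,[onplane(s,*p,5)[:2].round(1).tolist() for p in uv])
print("redgrip",[onplane(s,*p,22)[:2].round(1).tolist() for p in [(311,294),(310,320)]])
E
```

```text
front edge x= [-2.41990867e-02  5.59380565e+02] yaw 1.3862349875456803
L [[ 628.9 -101.2]
 [ 618.8 -101.9]
 [ 608.6 -102.6]
 [ 598.2 -102.5]
 [ 587.7 -103.2]
 [ 576.9 -103. ]] R [[ 629.3 -364.4]
 [ 619.3 -365.4]
 [ 609.1 -365.6]
 [ 598.7 -365.7]
 [ 588.2 -365.8]
 [ 577.5 -366. ]]
FL [ 562.4 -104.8   10. ]
FR [ 569.3 -367.3   10. ]
clearL [ 596.  -211.2   15. ]
clearR [ 596.1 -260.9   15. ]
gripTop [ 592.6 -237.    32. ]
gripbot [ 571.6 -237.    32. ]
BLclear [ 652.9 -210.6   15. ]
red ((474.4361572265625, -228.57640075683594), (44.201385498046875, 38.847103118896484), 2.102203369140625)
redframe [[503.6, -204.7], [505.7, -253.4], [445.6, -253.2], [443.3, -206.4]]
redgrip [[449.8, -231.2], [421.9, -230.1]]
```

Emit:
send_rows:
  linear:
    - [24,2,30]
    - [23.2,1,33]
    - [0,0,35]
    - [0,0,35]
    - [0,0,35]
    - [0,0,30]
    - [0,0,8]
    - [0,0,3]
  twist:
    - [0,0,-0.022]
    - [0,0,0]
    - [0,0,0]
    - [0,0,0]
    - [0,0,0]
    - [0,0,0]
    - [0,0,0]
    - [0,0,0]
  grip: [36,36,36,36,36,36,36,36]

```text
clock: 2.53
ee_pos: [579.1, -243.4, 12.5]
orientation: [1.0, 0.01, -0.001, -0.0]
ft_force: [0.9, 0.4, 2.1]
width: 36.2
finger_force: 0.0
```

Emit:
send_rows:
  linear:
    - [0,0,0]
    - [0,0,0]
  twist:
    - [0,0,0]
    - [0,0,0]
  grip: [30,30]

```text
clock: 2.7
ee_pos: [582.2, -243.7, 16.1]
orientation: [1.0, 0.011, 0.001, 0.001]
ft_force: [-0.7, -0.4, 0.3]
width: 31.7
finger_force: 0.0
```

```bash
python3 - <<'E'
from h import *
a=st(); s=bot.snapshot("wrist"); cv2.imwrite("pics/w2.png",cv2.cvtColor(s["frame"][80:420,120:520],cv2.COLOR_RGB2BGR))
E
```

```text
t 2.7 tcp [ 582.2 -243.7   16.1] yaw 0.0212 z [ 0.003 -0.002 -1.   ] F [-0.7 -0.4  0.3] w 31.7 ff 0.0
```

View pics/w2.png

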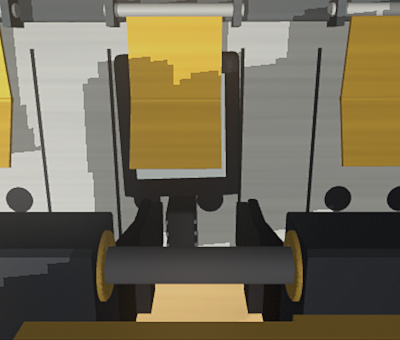

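The grip is at crop (181,220) and the finger midpoint at about (200,225), so I need to shift about 7 mm to +y. After that I'll close.

Emit:
send_rows:
  linear:
    - [0,-4,1]
    - [0,-3,2]
    - [0,0,0]
    - [0,0,0]
    - [0,0,0]
    - [0,0,0]
    - [0,0,0]
    - [0,0,0]
  twist:
    - [0,0,-0.003]
    - [0,0,0]
    - [0,0,0]
    - [0,0,0]
    - [0,0,0]
    - [0,0,0]
    - [0,0,0]
    - [0,0,0]
  grip: [30,30,5,5,5,5,5,5]
  newtons: 25

```text
clock: 3.42
ee_pos: [581.0, -236.1, 10.7]
orientation: [1.0, 0.012, 0.0, 0.0]
ft_force: [-0.6, 0.6, 0.7]
width: 11.8
finger_force: 25.0
```

```bash
python3 -c "
from h import *
st()"
```

```text
t 3.42 tcp [ 581.  -236.1   10.7] yaw 0.0247 z [ 0. -0. -1.] F [-0.6  0.6  0.7] w 11.8 ff 25.0
```

Emit:
send_rows:
  linear:
    - [-6,0,0]
    - [-10,0,0]
    - [-12,0,0]
    - [-12,0,0]
    - [-12,0,0]
    - [-12,0,0]
    - [-11,0,0]
    - [0,0,-15]
  twist:
    - [0,0,0]
    - [0,0,0]
    - [0,0,0]
    - [0,0,0]
    - [0,0,0]
    - [0,0,0]
    - [0,0,0]
    - [0,0,0]
  grip: [5,5,5,5,5,5,5,5]

```text
clock: 4.08
ee_pos: [501.6, -237.8, 23.0]
orientation: [1.0, 0.012, -0.003, -0.001]
ft_force: [0.1, -0.3, -1.3]
width: 11.8
finger_force: 25.0
```

Emit:
send_rows:
  linear:
    - [0,0,-40]
    - [0,0,-40]
    - [-10,-35,0]
    - [-15,-35,0]
    - [-15,-35,0]
    - [-10,-30,0]
    - [0,0,0]
    - [0,0,0]
  twist:
    - [0,0,0]
    - [0,0,0]
    - [0,0,0]
    - [0,0,0]
    - [0,0,0]
    - [0,0,0]
    - [0,0,0]
    - [0,0,0]
  grip: [5,5,5,5,5,5,5,5]

```text
clock: 4.75
ee_pos: [451.9, -103.0, 105.7]
orientation: [1.0, 0.014, 0.0, 0.001]
ft_force: [-0.0, -0.7, -0.5]
width: 12.3
finger_force: 25.0
```

```bash
python3 - <<'E'
from h import *
a=st(); s=bot.snapshot("wrist"); save(s,"w3")
hsv=cv2.cvtColor(s["frame"],cv2.COLOR_RGB2HSV); H,S,V=[hsv[...,i].astype(int) for i in range(3)]
m=((H>100)&(H<130)&(S>120)&(V>50)).astype(np.uint8)
for c in cv2.findContours(m,0,1)[0]:
    if cv2.contourArea(c)>800:
        print(c[:,0].min(0),c[:,0].max(0)); q=np.array([onplane(s,u,v,3)[:2] for u,v in c[:,0]],np.float32); r=cv2.minAreaRect(q); print(r, cv2.boxPoints(r).round(0).tolist())
E
```

```text
t 4.75 tcp [ 451.9 -103.   105.7] yaw 0.0275 z [ 0.    -0.001 -1.   ] F [-0.  -0.7 -0.5] w 12.3 ff 25.0
[302 364] [352 401]
((336.96148681640625, -112.46295166015625), (32.7772331237793, 38.447628021240234), 1.517641305923462) [[320.0, -94.0], [321.0, -132.0], [354.0, -131.0], [353.0, -93.0]]
[105 129] [252 286]
((467.46258544921875, -10.47414779663086), (99.23226928710938, 79.44953155517578), 8.936551094055176) [[412.0, 21.0], [425.0, -57.0], [523.0, -42.0], [510.0, 36.0]]
```

View pics/w3.png

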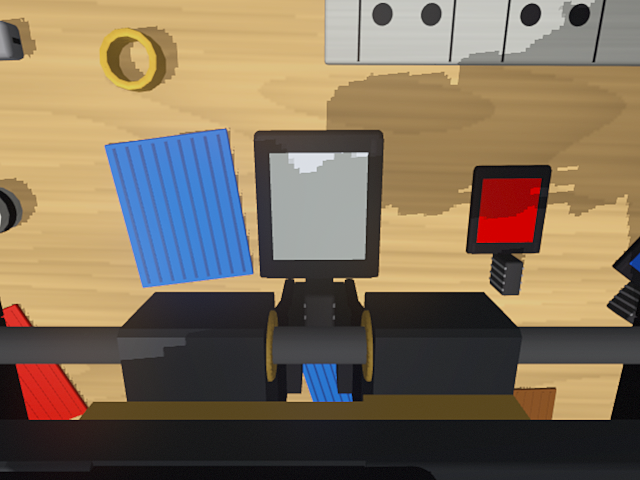

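The clear filter is held level at (318,205) and the mat is at (180,207), measured centre (467.5,-10.5), yaw 0.156, size 99x79, which matches the description. I'll lay the filter there.

Emit:
send_rows:
  linear:
    - [-6,-22,0]
    - [-6,-22,0]
    - [-6,-22,0]
    - [-5.8,-20.7,10]
    - [0,0,30]
    - [0,0,30]
    - [0,0,22]
    - [0,0,0]
  twist:
    - [0,0,0]
    - [0,0,0]
    - [0,0,0]
    - [0,0,0]
    - [0,0,-0.065]
    - [0,0,-0.064]
    - [0,0,0]
    - [0,0,0]
  grip: [5,5,5,5,5,5,5,5]

```text
clock: 5.47
ee_pos: [424.0, -18.8, 9.9]
orientation: [0.997, 0.076, -0.003, -0.001]
ft_force: [-0.2, 0.2, -0.0]
width: 11.7
finger_force: 25.0
```

```bash
python3 - <<'E'
from h import *
a=st(); s=bot.snapshot("wrist"); save(s,"w4"); p=a["ee_pos"]; t=yaw(a)
z=p[2]+4.3
hsv=cv2.cvtColor(s["frame"],cv2.COLOR_RGB2HSV); H,S,V=[hsv[...,i].astype(int) for i in range(3)]
# frame rows/cols: use grey/black dark mask
m=(((V<75)|(S<40))).astype(np.uint8); m[285:]=0; m[:,:180]=0;m[:,460:]=0
c=max(cv2.findContours(m,0,1)[0],key=cv2.contourArea)
q=np.array([onplane(s,u,v,z)[:2]-p[:2] for u,v in c[:,0]]); ex=np.array([np.cos(t),np.sin(t)]); ey=np.array([-ex[1],ex[0]])
print("along",(q@ex).min(),(q@ex).max(),"lat",(q@ey).min(),(q@ey).max(), cv2.boundingRect(c), cv2.minAreaRect((q@np.c_[ex,ey]).astype(np.float32)))
E
```

```text
t 5.47 tcp [424.  -18.8   9.9] yaw 0.1523 z [-0.006  0.001 -1.   ] F [-0.2  0.2 -0. ] w 11.7 ff 25.0
along 10.44915991044304 73.3026941267836 lat -24.557436069483927 25.17883669875556 (254, 130, 130, 155) ((41.88219451904297, 0.33530616760253906), (62.893310546875, 49.64543151855469), 0.15692393481731415)
```

Emit:
send_rows:
  linear:
    - [2,-1.5,3]
    - [0,0,2.7]
    - [0,0,0]
    - [0,0,0]
    - [0,0,0]
    - [0,0,0]
    - [0,0,0]
  twist:
    - [0,0,0]
    - [0,0,0]
    - [0,0,0]
    - [0,0,0]
    - [0,0,0]
    - [0,0,0]
    - [0,0,0]
  grip: [5,5,5,5,5,36,36]

```text
clock: 6.1
ee_pos: [428.7, -16.3, 8.2]
orientation: [0.997, 0.077, 0.0, 0.0]
ft_force: [-0.4, -0.2, -0.6]
width: 18.9
finger_force: 0.0
```

```bash
python3 -c "
from h import *
st()"
```

```text
t 6.1 tcp [428.7 -16.3   8.2] yaw 0.1537 z [ 0.001 -0.    -1.   ] F [-0.4 -0.2 -0.6] w 18.9 ff 0.0
```

Emit:
send_rows:
  linear:
    - [0,0,0]
    - [0,0,-15]
    - [0,0,-35]
    - [0,0,-40]
    - [0,0,-40]
    - [0,40,0]
    - [0,40,0]
    - [0,0,0]
  twist:
    - [0,0,0]
    - [0,0,0]
    - [0,0,0]
    - [0,0,0]
    - [0,0,0]
    - [0,0,0.064]
    - [0,0,0.065]
    - [0,0,0]
  grip: [36,36,36,36,36,36,36,36]

```text
clock: 6.77
ee_pos: [438.4, -102.9, 138.6]
orientation: [1.0, 0.006, 0.001, 0.001]
ft_force: [-0.5, 0.1, -0.9]
width: 35.8
finger_force: 0.0
```

```bash
python3 - <<'E'
from h import *
a=st(); s=bot.snapshot("wrist"); save(s,"w5")
hsv=cv2.cvtColor(s["frame"],cv2.COLOR_RGB2HSV); H,S,V=[hsv[...,i].astype(int) for i in range(3)]
def rep(n,m,z,amin=300):
    for c in cv2.findContours(m.astype(np.uint8),0,1)[0]:
        if cv2.contourArea(c)>amin:
            q=np.array([onplane(s,u,v,z)[:2] for u,v in c[:,0]],np.float32); r=cv2.minAreaRect(q); print(n,cv2.boundingRect(c),np.round(r[0],1),np.round(r[1],1),round(r[2],1))
rep("red",((H<6)|(H>174))&(S>150)&(V>60),5); rep("blue",(H>100)&(H<130)&(S>120)&(V>50),5)
E
```

```text
t 6.77 tcp [ 438.4 -102.9  138.6] yaw 0.013 z [ 0.002 -0.003 -1.   ] F [-0.5  0.1 -0.9] w 35.8 ff 0.0
red (15, 364, 50, 42) [296.8 131.2] [40.6 36.9] 1.1
red (0, 275, 72, 52) [366.9 127.5] [43.5 53.5] 24.3
red (461, 150, 58, 62) [ 474.5 -227.9] [44.1 39. ] 2.1
blue (316, 364, 55, 21) [ 310.  -125.1] [19.5 45.6] 0.6
blue (300, 299, 61, 28) [ 366.3 -112.9] [24.  48.6] 2.3
blue (601, 185, 39, 70) [ 443.3 -331.4] [54.6 28.3] 13.1
blue (124, 110, 135, 147) [467.6 -10.6] [98.5 78.7] 9.0
```

View pics/w5.png

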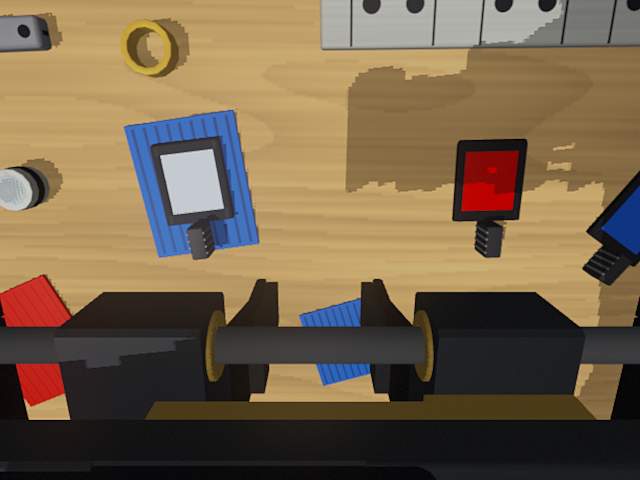

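The clear filter lies flat and centred on the mat at (190,182). The red filter is at (489,181), and its grip at (488,238) is free. Next I'll take the red one.

Emit:
send_rows:
  linear:
    - [-5,32,0]
    - [-4.6,32,0]
    - [0,32,10]
    - [0,30.6,25]
    - [0,0,35]
    - [0,0,35]
    - [0,0,25]
    - [0,0,0]
  twist:
    - [0,0,-0.024]
    - [0,0,0]
    - [0,0,0]
    - [0,0,0]
    - [0,0,0]
    - [0,0,0]
    - [0,0,0]
    - [0,0,0]
  grip: [36,36,36,36,36,36,36,36]

```text
clock: 7.48
ee_pos: [430.8, -220.0, 3.3]
orientation: [1.0, 0.025, -0.003, -0.002]
ft_force: [-1.2, 0.1, 0.5]
width: 35.6
finger_force: 0.0
```

Emit:
send_rows:
  linear:
    - [0,0,0]
    - [0,0,0]
  twist:
    - [0,0,0]
    - [0,0,0]
  grip: [36,36]

```text
clock: 7.65
ee_pos: [435.2, -222.2, 9.4]
orientation: [1.0, 0.025, 0.001, 0.0]
ft_force: [0.4, 0.6, -0.5]
width: 36.1
finger_force: 0.0
```

```bash
python3 -c "
from h import *
st()"
```

```text
t 7.65 tcp [ 435.2 -222.2    9.4] yaw 0.0498 z [ 0.002 -0.001 -1.   ] F [ 0.4  0.6 -0.5] w 36.1 ff 0.0
```

Emit:
send_rows:
  linear:
    - [-5,7.2,0]
    - [0,0,4]
    - [0,0,3.5]
    - [0,0,0]
    - [0,0,0]
  twist:
    - [0,0,0.013]
    - [0,0,0]
    - [0,0,0]
    - [0,0,0]
    - [0,0,0]
  grip: [30,30,30,30,30]

```text
clock: 8.07
ee_pos: [429.4, -229.9, 0.5]
orientation: [1.0, 0.018, 0.0, 0.0]
ft_force: [-0.8, 0.3, -0.7]
width: 30.0
finger_force: 0.0
```

Emit:
send_rows:
  linear:
    - [0,0,0]
    - [0,0,0]
    - [0,0,0]
    - [0,0,0]
    - [0,0,0]
    - [0,0,0]
  twist:
    - [0,0,0]
    - [0,0,0]
    - [0,0,0]
    - [0,0,0]
    - [0,0,0]
    - [0,0,0]
  grip: [5,5,5,5,5,5]
  newtons: 30

```text
clock: 8.57
ee_pos: [429.5, -229.8, 0.5]
orientation: [1.0, 0.018, 0.0, 0.0]
ft_force: [-0.5, 0.4, 4.0]
width: 11.6
finger_force: 30.7
```

```bash
python3 -c "
from h import *
st()"
```

```text
t 8.57 tcp [ 429.5 -229.8    0.5] yaw 0.0359 z [ 0. -0. -1.] F [-0.5  0.4  4. ] w 11.6 ff 30.7
```

Emit:
send_rows:
  linear:
    - [0,0,-20]
    - [0,0,-20]
    - [30,4,0]
    - [35,4,0]
    - [31.7,3.1,0]
    - [0,0,0]
    - [0,0,0]
    - [0,0,0]
  twist:
    - [0,0,0]
    - [0,0,0]
    - [0,0,0.0115]
    - [0,0,0]
    - [0,0,0]
    - [0,0,0]
    - [0,0,0]
    - [0,0,0]
  grip: [5,5,5,5,5,5,5,5]

```text
clock: 9.23
ee_pos: [525.5, -238.0, 39.6]
orientation: [1.0, 0.012, -0.001, -0.0]
ft_force: [-0.4, 0.1, -0.8]
width: 11.8
finger_force: 30.0
```

```bash
cat >> h.py <<'E'
def held(s,a,u0=235,u1=405,vmax=300):
    """edges of the held filter in the tool frame (x ahead, y left); underside ~0.5 below tip"""
    p=a["ee_pos"]; t=yaw(a); z=p[2]+4.5; g=cv2.cvtColor(s["frame"],cv2.COLOR_RGB2HSV)
    m=((g[...,2]<75)|((g[...,1]>150)&((g[...,0]<6)|(g[...,0]>100)))).astype(np.uint8)
    m[vmax:]=0; m[:,:u0]=0; m[:,u1:]=0
    m=cv2.morphologyEx(m,cv2.MORPH_OPEN,np.ones((5,5)))
    c=max(cv2.findContours(m,0,1)[0],key=cv2.contourArea); ex=np.array([np.cos(t),np.sin(t)]); B=np.c_[ex,[-ex[1],ex[0]]]
    q=np.array([onplane(s,u,v,z)[:2]-p[:2] for u,v in c[:,0]])@B
    print("held box",cv2.boundingRect(c),"along",q[:,0].min().round(1),q[:,0].max().round(1),"lat",q[:,1].min().round(1),q[:,1].max().round(1)); return q
E
python3 - <<'E'
from h import *
a=st(); s=bot.snapshot("wrist"); save(s,"w6"); held(s,a)
# deck front edge again
S=cv2.cvtColor(s["frame"],cv2.COLOR_RGB2HSV)[...,1]
E
```

```text
t 9.23 tcp [ 525.5 -238.    39.6] yaw 0.0245 z [-0.002  0.001 -1.   ] F [-0.4  0.1 -0.8] w 11.8 ff 30.0
held box (255, 125, 130, 175) along 3.6 75.1 lat -24.6 24.9
```

View pics/w6.png

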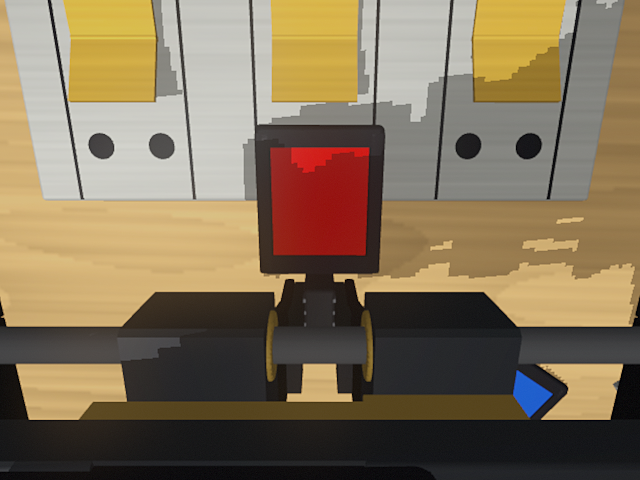

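The red filter is held level at (319,198), square to the middle bay. The bay lines are at about (252,40) and (380,40), and the clip lip at (314,100) is ahead of it. I'll check the centreline from the bay lines.

```bash
python3 - <<'E'
from h import *
img=cv2.imread("pics/w6.png"); s=bot.snapshot("wrist"); g=cv2.cvtColor(img,cv2.COLOR_BGR2GRAY).astype(int); a=st()
def dark(v,u0,u1): 
    w=np.clip(110-g[v,u0:u1],0,None); w=w*(w>20); return (w*np.arange(u0,u1)).sum()/w.sum()
for v in (10,40,70,90,110):
    L=onplane(s,dark(v,245,262),v,10); Rr=onplane(s,dark(v,370,388),v,10); m=(L+Rr)/2
    print(v,L.round(1),Rr.round(1),"mid",m.round(1),"at home",round(m[1]+(625.7-m[0])*.0245,2))
v=60; L=onplane(s,dark(150,175,195),150,10); R2=onplane(s,dark(150,435,446),150,10); print(L,R2)
E
```

```text
t 9.33 tcp [ 525.1 -238.4   40.1] yaw 0.0237 z [-0.001 -0.    -1.   ] F [-0.5 -0.5 -0. ] w 11.7 ff 30.0
10 [ 646.5 -205.9   10. ] [ 647.8 -260.1   10. ] mid [ 647.1 -233.    10. ] at home -233.51
40 [ 634.8 -206.1   10. ] [ 636.1 -260.4   10. ] mid [ 635.5 -233.2   10. ] at home -233.46
70 [ 622.7 -206.5   10. ] [ 624.  -260.7   10. ] mid [ 623.3 -233.6   10. ] at home -233.54
90 [ 614.4 -206.5   10. ] [ 615.7 -260.8   10. ] mid [ 615.  -233.7   10. ] at home -233.39
110 [ 605.8 -206.8   10. ] [ 607.1 -261.1   10. ] mid [ 606.4 -233.9   10. ] at home -233.46
[ 587.24091705 -176.04704792   10.        ] [ 590.04699114 -292.69018829   10.        ]
```

Emit:
send_rows:
  linear:
    - [0,-2.4,10]
    - [0,0,10]
    - [0,0,6]
    - [0,0,3]
    - [0,0,0]
    - [0,0,0]
  twist:
    - [0,0,0]
    - [0,0,0]
    - [0,0,0]
    - [0,0,0]
    - [0,0,0]
    - [0,0,0]
  grip: [5,5,5,5,5,5]

```text
clock: 9.83
ee_pos: [526.1, -235.8, 11.0]
orientation: [1.0, 0.012, -0.0, -0.0]
ft_force: [0.0, 0.4, -1.0]
width: 11.4
finger_force: 30.0
```

```bash
python3 -c "
from h import *
a=st();s=bot.snapshot('wrist');held(s,a)"
```

```text
t 9.83 tcp [ 526.1 -235.8   11. ] yaw 0.0243 z [-0.  0. -1.] F [ 0.   0.4 -1. ] w 11.4 ff 30.0
held box (254, 125, 131, 175) along 3.6 75.1 lat -24.7 25.0
```

Emit:
send_rows:
  linear:
    - [5,0,0.6]
    - [7,0,0]
    - [7,0,0]
    - [7,0,0]
    - [7,0,0]
    - [7,0,0]
    - [6,0,0]
    - [4,0,0]
  twist:
    - [0,0,0]
    - [0,0,0]
    - [0,0,0]
    - [0,0,0]
    - [0,0,0]
    - [0,0,0]
    - [0,0,0]
    - [0,0,0]
  grip: [5,5,5,5,5,5,5,5]

```text
clock: 10.55
ee_pos: [575.3, -235.1, 10.6]
orientation: [1.0, 0.012, -0.002, 0.0]
ft_force: [-8.3, -0.1, 5.4]
width: 11.9
finger_force: 5.9
```

Emit:
send_rows:
  linear:
    - [0,0,0]
    - [1,0,0]
    - [1,0,0]
  twist:
    - [0,0,0]
    - [0,0,0]
    - [0,0,0]
  grip: [5,5,5]

```text
clock: 10.8
ee_pos: [577.8, -234.8, 10.6]
orientation: [1.0, 0.012, -0.001, 0.0]
ft_force: [-3.8, -0.1, 2.1]
width: 12.1
finger_force: 31.2
```

```bash
python3 -c "
from h import *
a=st();s=bot.snapshot('wrist');save(s,'w7');held(s,a)"
```

```text
t 10.8 tcp [ 577.8 -234.8   10.6] yaw 0.0241 z [-0.001 -0.    -1.   ] F [-3.8 -0.1  2.1] w 12.1 ff 31.2
held box (255, 126, 130, 174) along 3.6 74.7 lat -24.6 25.0
```

View pics/w7.png

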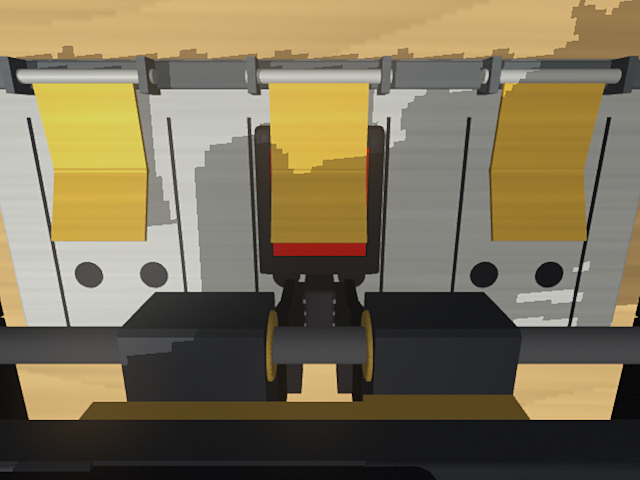

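The red filter is under the middle clip, square and centred between the bay lines (252 and 385), with about 3 mm still to go. I'll push it home against the stop.

Emit:
send_rows:
  linear:
    - [1.5,0,0]
    - [1.5,0,0]
    - [0,0,0]
    - [0,0,0]
  twist:
    - [0,0,0]
    - [0,0,0]
    - [0,0,0]
    - [0,0,0]
  grip: [5,5,5,5]

```text
clock: 11.18
ee_pos: [581.7, -234.4, 10.6]
orientation: [1.0, 0.012, 0.0, -0.0]
ft_force: [-0.1, -1.1, -2.4]
width: 11.7
finger_force: 30.0
```

Emit:
send_rows:
  linear:
    - [1,0,0]
    - [0.5,0,0]
    - [0,0,0]
  twist:
    - [0,0,0]
    - [0,0,0]
    - [0,0,0]
  grip: [5,5,5]

```text
clock: 11.43
ee_pos: [581.9, -234.4, 10.6]
orientation: [1.0, 0.012, -0.001, -0.0]
ft_force: [-6.2, 0.7, 0.7]
width: 11.8
finger_force: 31.0
```

Emit:
send_rows:
  linear:
    - [1,0,0]
    - [0.5,0,0]
    - [0,0,0]
  twist:
    - [0,0,0]
    - [0,0,0]
    - [0,0,0]
  grip: [5,5,5]

```text
clock: 11.68
ee_pos: [581.9, -234.4, 10.6]
orientation: [1.0, 0.012, -0.003, -0.0]
ft_force: [-13.8, 1.3, 7.5]
width: 11.7
finger_force: 32.6
```

```bash
python3 -c "
from h import *
a=st();s=bot.snapshot('wrist');held(s,a)"
```

```text
t 11.68 tcp [ 581.9 -234.4   10.6] yaw 0.0239 z [-0.005  0.    -1.   ] F [-13.8   1.3   7.5] w 11.7 ff 32.6
held box (255, 126, 130, 174) along 3.6 74.8 lat -24.5 25.0
```

Emit:
send_rows:
  linear:
    - [-2,0,-0.5]
    - [0,0,0]
    - [0,0,0]
    - [0,0,0]
    - [0,0,0]
  twist:
    - [0,0,0]
    - [0,0,0]
    - [0,0,0]
    - [0,0,0]
    - [0,0,0]
  grip: [5,36,36,36,36]

```text
clock: 12.15
ee_pos: [582.8, -234.4, 11.5]
orientation: [1.0, 0.012, 0.0, 0.0]
ft_force: [-0.4, -0.0, 0.2]
width: 30.3
finger_force: 0.0
```

Emit:
send_rows:
  linear:
    - [0,0,-20]
    - [0,0,-35]
    - [-30,15,-35]
    - [-35,30,-20]
    - [-30,30,0]
    - [-30,25,0]
    - [0,0,0]
    - [0,0,0]
  twist:
    - [0,0,0]
    - [0,0,0]
    - [0,0,0]
    - [0,0,0]
    - [0,0,0]
    - [0,0,0]
    - [0,0,0]
    - [0,0,0]
  grip: [36,36,36,36,36,36,36,36]

```text
clock: 12.82
ee_pos: [468.5, -331.9, 113.2]
orientation: [1.0, 0.01, -0.0, 0.001]
ft_force: [-0.2, 0.2, -0.2]
width: 35.9
finger_force: 0.0
```

```bash
python3 - <<'E'
from h import *
import pickle
a=st(); s=bot.snapshot("wrist"); save(s,"w8"); pickle.dump(s,open("w8.pkl","wb"))
hsv=cv2.cvtColor(s["frame"],cv2.COLOR_RGB2HSV); H,S,V=[hsv[...,i].astype(int) for i in range(3)]
def rep(n,m,z,amin=300):
    for c in cv2.findContours(m.astype(np.uint8),0,1)[0]:
        if cv2.contourArea(c)>amin:
            q=np.array([onplane(s,u,v,z)[:2] for u,v in c[:,0]],np.float32); r=cv2.minAreaRect(q); print(n,cv2.boundingRect(c),np.round(r[0],1),np.round(r[1],1),round(r[2],1))
rep("blue",(H>100)&(H<130)&(S>120)&(V>50),5); rep("red",((H<6)|(H>174))&(S>150)&(V>40),15)
E
```

```text
t 12.82 tcp [ 468.5 -331.9  113.2] yaw 0.0194 z [-0.    -0.001 -1.   ] F [-0.2  0.2 -0.2] w 35.9 ff 0.0
blue (16, 364, 55, 56) [ 336.8 -118. ] [50.4 34.1] 1.1
blue (299, 226, 79, 76) [ 447.6 -345.6] [38.7 43.9] 56.5
red (119, 0, 68, 11) [ 607.5 -233.4] [ 5.1 38.6] 1.1
```

View pics/w8.png

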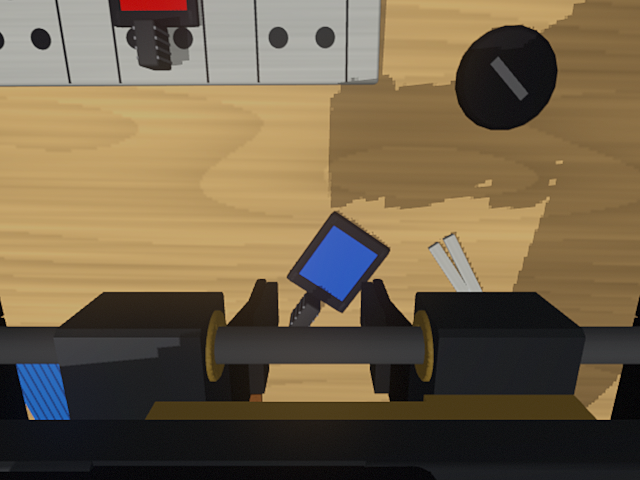

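The red filter is home in the middle bay at (155,15). The blue filter is at (339,262) with its grip toward (308,308), so its yaw is about -0.585. I'll go for it.

Emit:
send_rows:
  linear:
    - [-29,-6,0]
    - [-29,-6,0]
    - [0,0,10]
    - [0,0,20]
    - [0,0,20]
    - [0,0,20]
    - [0,0,20]
    - [0,0,0]
  twist:
    - [0,0,0]
    - [0,0,0]
    - [0,0,0.121]
    - [0,0,0.121]
    - [0,0,0.121]
    - [0,0,0.121]
    - [0,0,0.12]
    - [0,0,0]
  grip: [36,36,36,36,36,36,36,36]

```text
clock: 13.53
ee_pos: [411.4, -316.0, 19.5]
orientation: [0.958, -0.287, -0.002, -0.001]
ft_force: [-0.5, -0.4, 0.1]
width: 35.9
finger_force: 0.0
```

Emit:
send_rows:
  linear:
    - [0,0,0]
    - [0,0,0]
  twist:
    - [0,0,0]
    - [0,0,0]
  grip: [36,36]

```text
clock: 13.7
ee_pos: [413.4, -318.4, 24.0]
orientation: [0.959, -0.283, 0.001, 0.0]
ft_force: [-0.3, 0.1, 0.7]
width: 36.1
finger_force: 0.0
```

```bash
cat >> h.py <<'E'
def to(x,y,z,yw,a):
    p=a["ee_pos"]; t=yaw(a); d=np.array([x,y])-p[:2]
    print("linear",np.round([d@[np.cos(t),np.sin(t)],-(d@[-np.sin(t),np.cos(t)]),p[2]-z],1),"twist z",round(float(t-yw),4))
E
python3 - <<'E'
from h import *
a=st(); s=bot.snapshot("wrist")
hsv=cv2.cvtColor(s["frame"],cv2.COLOR_RGB2HSV); H,S,V=[hsv[...,i].astype(int) for i in range(3)]
for c in cv2.findContours(((H>100)&(H<130)&(S>120)&(V>50)).astype(np.uint8),0,1)[0]:
    if cv2.contourArea(c)>300:
        q=np.array([onplane(s,u,v,5)[:2] for u,v in c[:,0]],np.float32); r=cv2.minAreaRect(q); print(cv2.boundingRect(c),np.round(r[0],1),np.round(r[1],1),round(r[2],1))
to(410.1,-320.8,0.5,-.585,a)
E
```

```text
t 13.7 tcp [ 413.4 -318.4   24. ] yaw -0.5738 z [ 0.001 -0.    -1.   ] F [-0.3  0.1  0.7] w 36.1 ff 0.0
(288, 147, 87, 96) [ 447.4 -345.9] [38.3 43.7] 56.0
linear [-1.4  3.8 23.5] twist z 0.0112
```

Emit:
send_rows:
  linear:
    - [-1.4,3.8,8]
    - [0,0,8]
    - [0,0,5]
    - [0,0,2.5]
    - [0,0,0]
    - [0,0,0]
  twist:
    - [0,0,0.015]
    - [0,0,0]
    - [0,0,0]
    - [0,0,0]
    - [0,0,0]
    - [0,0,0]
  grip: [30,30,30,30,30,30]

```text
clock: 14.25
ee_pos: [408.4, -321.4, 0.4]
orientation: [0.956, -0.293, -0.001, 0.0]
ft_force: [-7.7, 5.4, 19.5]
width: 30.4
finger_force: 10.2
```

Emit:
send_rows:
  linear:
    - [0,0,0]
    - [0,0,0]
    - [0,0,0]
    - [0,0,0]
    - [0,0,0]
    - [0,0,0]
  twist:
    - [0,0,0]
    - [0,0,0]
    - [0,0,0]
    - [0,0,0]
    - [0,0,0]
    - [0,0,0]
  grip: [5,5,5,5,5,5]

```text
clock: 14.75
ee_pos: [409.8, -322.0, 0.5]
orientation: [0.956, -0.293, 0.001, 0.0]
ft_force: [0.0, 0.9, 11.2]
width: 11.8
finger_force: 32.9
```

```bash
python3 - <<'E'
from h import *
a=st()
# start pose for bay a: home_b=(626.8,-233.5), yaw .0245, bay a 85 to -y
t=.0242; ex=np.array([np.cos(t),np.sin(t)]); ey=np.array([-ex[1],ex[0]])
ha=np.array([626.8,-233.5])-85*ey; p=ha-(45+55)*ex; print("home_a",ha,"start",p)
to(*p,40,t,a)
E
```

```text
t 14.75 tcp [ 409.8 -322.     0.5] yaw -0.5942 z [ 0.002 -0.002 -1.   ] F [ 0.   0.9 11.2] w 11.8 ff 32.9
home_a [ 628.85679923 -318.47511151] start [ 528.8860798  -320.89487531]
linear [ 98.  -67.5 -39.5] twist z -0.6184
```

Emit:
send_rows:
  linear:
    - [0,0,-20]
    - [0,0,-25]
    - [25,-17,0]
    - [25,-17,0]
    - [25,-17,0]
    - [23,-16.5,0]
    - [0,0,0]
    - [0,0,0]
  twist:
    - [0,0,0]
    - [0,0,0]
    - [0,0,0]
    - [0,0,0]
    - [0,0,0]
    - [0,0,0]
    - [0,0,-0.12]
    - [0,0,-0.12]
  grip: [5,5,5,5,5,5,5,5]

```text
clock: 15.42
ee_pos: [529.3, -319.0, 43.6]
orientation: [0.985, -0.173, -0.0, -0.001]
ft_force: [-0.5, 0.5, -1.0]
width: 11.9
finger_force: 30.0
```

Emit:
send_rows:
  linear:
    - [0,0,0]
    - [0,0,0]
    - [0,0,0]
    - [0,0,0]
    - [0,0,0]
    - [0,0,0]
  twist:
    - [0,0,-0.12]
    - [0,0,-0.12]
    - [0,0,-0.12]
    - [0,0,-0.018]
    - [0,0,0]
    - [0,0,0]
  grip: [5,5,5,5,5,5]

```text
clock: 15.92
ee_pos: [527.6, -320.3, 44.1]
orientation: [1.0, 0.01, -0.0, -0.0]
ft_force: [0.1, -0.6, -0.2]
width: 12.3
finger_force: 30.0
```

```bash
python3 - <<'E'
from h import *
a=st(); s=bot.snapshot("wrist"); save(s,"w9"); q=held(s,a,vmax=272)
print(cv2.minAreaRect(q.astype(np.float32)))
to(528.9,-320.9,11,.0242,a)
g=cv2.cvtColor(s["frame"],cv2.COLOR_RGB2GRAY).astype(int)
for v in (20,60,100):
    for u in range(200,460):
        if g[v,u]<70 and g[v,u-4]>90 and g[v,u+5]>80: print(v,u,onplane(s,u,v,10).round(1))
E
```

```text
t 15.92 tcp [ 527.6 -320.3   44.1] yaw 0.0196 z [-0.  0. -1.] F [ 0.1 -0.6 -0.2] w 12.3 ff 30.0
held box (254, 126, 129, 146) along 16.3 74.7 lat -24.4 25.2
((45.51475524902344, 0.4238109588623047), (58.59931945800781, 49.39594650268555), 0.2709159255027771)
linear [ 1.3  0.6 33.1] twist z -0.0046
20 257 [ 646.2 -290.6   10. ]
20 258 [ 646.2 -291.    10. ]
20 380 [ 647.2 -344.6   10. ]
20 381 [ 647.3 -345.    10. ]
60 259 [ 630.  -291.1   10. ]
60 379 [ 631.  -345.1   10. ]
60 380 [ 631.  -345.6   10. ]
100 260 [ 612.9 -291.2   10. ]
100 261 [ 612.9 -291.6   10. ]
100 378 [ 614.  -345.7   10. ]
```

View pics/w9.png

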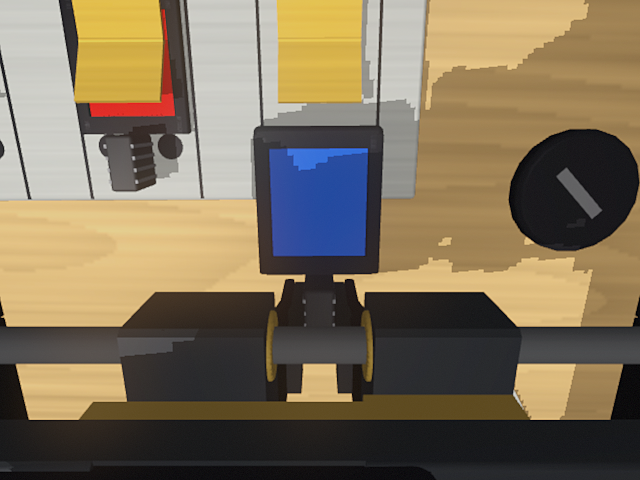

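The blue filter is held square in front of the right bay at (319,198). The bay lines at (259,60) and (380,60) give a centreline of y=-318.2, which matches the prediction. I'll lower and slide it in.

Emit:
send_rows:
  linear:
    - [1.3,0.4,10]
    - [0,0,12]
    - [0,0,7]
    - [0,0,4]
    - [0,0,0]
    - [0,0,0]
  twist:
    - [0,0,-0.004]
    - [0,0,0]
    - [0,0,0]
    - [0,0,0]
    - [0,0,0]
    - [0,0,0]
  grip: [5,5,5,5,5,5]

```text
clock: 16.47
ee_pos: [528.9, -320.4, 10.8]
orientation: [1.0, 0.014, -0.0, -0.0]
ft_force: [0.5, -0.7, -0.1]
width: 11.8
finger_force: 30.0
```

```bash
python3 - <<'E'
from h import *
a=st(); s=bot.snapshot("wrist"); q=held(s,a,vmax=272); to(528.9,-320.7,10.7,.0242,a)
E
```

```text
t 16.47 tcp [ 528.9 -320.4   10.8] yaw 0.0272 z [-0.001  0.    -1.   ] F [ 0.5 -0.7 -0.1] w 11.8 ff 30.0
held box (251, 126, 134, 146) along 16.3 74.7 lat -24.8 26.4
linear [0.  0.3 0.1] twist z 0.003
```

Emit:
send_rows:
  linear:
    - [5,0.3,0.3]
    - [7,0,0]
    - [7,0,0]
    - [7,0,0]
    - [7,0,0]
    - [7,0,0]
    - [6,0,0]
    - [4,0,0]
  twist:
    - [0,0,0.003]
    - [0,0,0]
    - [0,0,0]
    - [0,0,0]
    - [0,0,0]
    - [0,0,0]
    - [0,0,0]
    - [0,0,0]
  grip: [5,5,5,5,5,5,5,5]

```text
clock: 17.18
ee_pos: [579.0, -319.6, 10.6]
orientation: [1.0, 0.012, -0.001, -0.0]
ft_force: [-7.1, -0.4, 0.5]
width: 12.0
finger_force: 32.7
```

Emit:
send_rows:
  linear:
    - [1,0,0]
    - [1,0,0]
    - [1.5,0,0]
    - [0,0,0]
    - [0,0,0]
  twist:
    - [0,0,0]
    - [0,0,0]
    - [0,0,0]
    - [0,0,0]
    - [0,0,0]
  grip: [5,5,5,5,5]

```text
clock: 17.6
ee_pos: [583.0, -319.6, 11.2]
orientation: [1.0, 0.012, 0.001, 0.0]
ft_force: [-0.5, -0.2, -5.0]
width: 11.8
finger_force: 30.0
```

Emit:
send_rows:
  linear:
    - [1,0,0]
    - [0.5,0,0]
    - [0,0,0]
  twist:
    - [0,0,0]
    - [0,0,0]
    - [0,0,0]
  grip: [5,5,5]

```text
clock: 17.85
ee_pos: [584.1, -319.5, 11.1]
orientation: [1.0, 0.012, 0.0, 0.0]
ft_force: [-1.8, 0.2, -5.8]
width: 11.6
finger_force: 30.0
```

```bash
python3 - <<'E'
from h import *
a=st(); s=bot.snapshot("wrist"); q=held(s,a,vmax=272); to(584,-319.5,10.7,.0242,a)
E
```

```text
t 17.85 tcp [ 584.1 -319.5   11.1] yaw 0.0244 z [ 0. -0. -1.] F [-1.8  0.2 -5.8] w 11.6 ff 30.0
held box (255, 127, 129, 145) along 16.3 74.4 lat -24.6 25.0
linear [-0.1 -0.   0.4] twist z 0.0002
```

Not at the stop yet, since the force is still low. I'll push a little more.

Emit:
send_rows:
  linear:
    - [1,0,0]
    - [0.5,0,0]
    - [0,0,0]
  twist:
    - [0,0,0]
    - [0,0,0]
    - [0,0,0]
  grip: [5,5,5]

```text
clock: 18.15
ee_pos: [584.3, -319.7, 10.9]
orientation: [1.0, 0.012, -0.001, -0.0]
ft_force: [-7.1, 1.1, -1.4]
width: 12.0
finger_force: 30.0
```

Emit:
send_rows:
  linear:
    - [1,0,0]
    - [0.5,0,0]
    - [0,0,0]
  twist:
    - [0,0,0]
    - [0,0,0]
    - [0,0,0]
  grip: [5,5,5]

```text
clock: 18.4
ee_pos: [584.4, -319.8, 10.7]
orientation: [1.0, 0.012, -0.003, -0.0]
ft_force: [-13.6, 1.2, 2.4]
width: 11.6
finger_force: 30.0
```

Emit:
send_rows:
  linear:
    - [-2,0,-0.3]
    - [0,0,0]
    - [0,0,0]
    - [0,0,0]
    - [0,0,0]
    - [0,0,-20]
    - [0,0,-40]
    - [0,0,-40]
  twist:
    - [0,0,0]
    - [0,0,0]
    - [0,0,0]
    - [0,0,0]
    - [0,0,0]
    - [0,0,0]
    - [0,0,0]
    - [0,0,0]
  grip: [5,36,36,36,36,36,36,36]

```text
clock: 19.07
ee_pos: [584.4, -319.0, 111.5]
orientation: [1.0, 0.012, -0.001, -0.001]
ft_force: [0.3, -1.8, 0.8]
width: 35.4
finger_force: 0.0
```

Emit:
send_rows:
  linear:
    - [-10,-20,-40]
    - [-10,-40,-40]
    - [-10,-40,-30]
    - [-10,-40,0]
    - [-10,-40,0]
    - [-10,-40,0]
    - [-5,-40,0]
    - [0,-40,0]
  twist:
    - [0,0,0.024]
    - [0,0,0]
    - [0,0,0]
    - [0,0,0]
    - [0,0,0]
    - [0,0,0]
    - [0,0,0]
    - [0,0,0]
  grip: [60,60,60,60,60,60,60,60]

```text
clock: 19.73
ee_pos: [524.2, -38.2, 202.0]
orientation: [1.0, 0.0, 0.001, 0.001]
ft_force: [1.9, -0.5, 0.1]
width: 59.8
finger_force: 0.0
```

Emit:
send_rows:
  linear:
    - [0,-40,0]
    - [0,-40,0]
    - [0,0,0]
    - [0,0,0]
  twist:
    - [0,0,0]
    - [0,0,0]
    - [0,0,0]
    - [0,0,0]
  grip: [60,60,60,60]

```text
clock: 20.07
ee_pos: [525.0, 43.1, 201.9]
orientation: [1.0, 0.003, 0.001, -0.0]
ft_force: [0.6, 0.2, -0.5]
width: 60.1
finger_force: 0.0
```

```bash
python3 - <<'E'
from h import *
import pickle
a=st(); s=bot.snapshot("wrist"); t=bot.snapshot("top"); pickle.dump((s,t),open("w10.pkl","wb"))
cv2.imwrite("pics/w10.png",cv2.cvtColor(np.vstack([s["frame"][:300],t["frame"][140:300]]),cv2.COLOR_RGB2BGR))
E
```

```text
t 20.07 tcp [525.   43.1 201.9] yaw 0.0058 z [ 0.001  0.    -1.   ] F [ 0.6  0.2 -0.5] w 60.1 ff 0.0
```

View pics/w10.png

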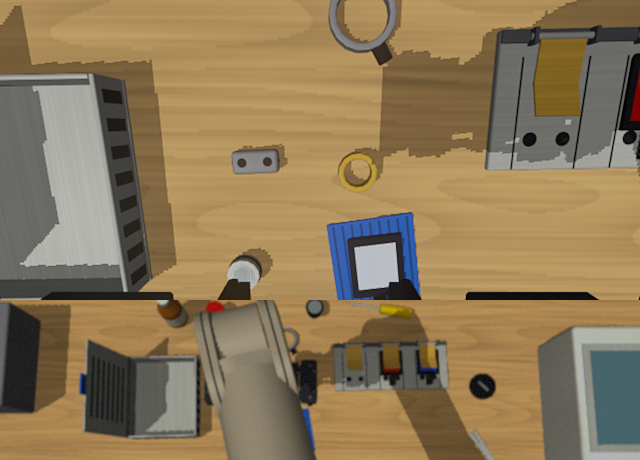

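The wrist view shows the foot at (255,161), collar (357,171), ring (363,14) with its lug toward (383,58), and cell (244,270). The lower strip shows both filters under their clips.

```bash
python3 - <<'E'
from h import *
import pickle
s,t=pickle.load(open("w10.pkl","rb")); print("joints",bot.read_state()["joints"].round(2))
hsv=cv2.cvtColor(s["frame"],cv2.COLOR_RGB2HSV); H,S,V=[hsv[...,i].astype(int) for i in range(3)]
def rep(n,m,z,box):
    mm=np.zeros(m.shape,np.uint8); x0,y0,x1,y1=box; mm[y0:y1,x0:x1]=m[y0:y1,x0:x1]
    c=max(cv2.findContours(mm,0,1)[0],key=cv2.contourArea)
    q=np.array([onplane(s,u,v,z)[:2] for u,v in c[:,0]],np.float32); r=cv2.minAreaRect(q); print(n,cv2.boundingRect(c),np.round(r[0],1),np.round(r[1],1),round(r[2],1))
rep("collar",(S>150)&(V>110)&(H>20)&(H<32),16,(330,140,390,200))
rep("foot",(S<70)&(V>70),14,(225,140,295,185))
rep("ring",(S<70),14,(320,0,405,52))
for n,uv,z in [("lugtip",(384,60),10),("ringc",(363,14),14),("cell",(242,270),22)]: print(n,onplane(s,*uv,z).round(1))
for n,uv in [("rimNE outer",(93,75)),("rim SE",(140,280)),]: print(n,onplane(s,*uv,50).round(1))
# basket in first top view
t=pickle.load(open("top0.pkl","rb"))
for n,uv in [("TR",(198,196)),("BR",(199,277)),("TL",(134,197)),("BL",(132,277))]: print(n,onplane(t,*uv,50).round(1))
E
```

```text
joints [ 0.47  0.19 -0.7   1.72  0.13  1.28 -1.83]
collar (338, 153, 39, 39) [559.9  10.9] [32.2 32.3] 34.7
foot (232, 149, 47, 25) [568.5  98.7] [19.6 39.5] 3.0
ring (329, 0, 68, 52) [674.2  10.2] [36.2 52.4] 0.3
lugtip [650.1  -8.7  10. ]
ringc [682.6   9.9  14. ]
cell [472.4 112.7  22. ]
rimNE outer [633.3 208.4  50. ]
rim SE [473.5 192.8  50. ]
TR [630.4 202.3  50. ]
BR [449.6 195.3  50. ]
TL [628.1 343.8  50. ]
BL [450.1 340.2  50. ]
```

Emit:
send_rows:
  linear:
    - [21.7,-28,0]
    - [21.7,-28,0]
    - [0,0,0]
    - [0,0,0]
    - [0,0,0]
    - [0,0,0]
    - [0,0,0]
    - [0,0,0]
  twist:
    - [0,0,0]
    - [0,0,0]
    - [0,0,0.117]
    - [0,0,0.117]
    - [0,0,0.117]
    - [0,0,0.117]
    - [0,0,0.117]
    - [0,0,0.117]
  grip: [45,45,45,45,45,45,45,45]

```text
clock: 20.83
ee_pos: [568.5, 93.9, 200.2]
orientation: [0.943, -0.334, -0.001, 0.0]
ft_force: [-0.1, 1.0, -1.8]
width: 44.8
finger_force: 0.0
```

```bash
python3 - <<'E'
from h import *
a=st(); print(a["joints"].round(2)); to(568.5,98.7,100,-1.518,a)
E
```

```text
t 20.83 tcp [568.5  93.9 200.2] yaw -0.6806 z [-0.002 -0.    -1.   ] F [-0.1  1.  -1.8] w 44.8 ff 0.0
[ 0.16  0.28 -0.48  1.6   0.13  1.29 -2.59]
linear [ -3.   -3.7 100.2] twist z 0.8374
```

Emit:
send_rows:
  linear:
    - [0,0,0]
    - [0,0,0]
    - [0,0,0]
    - [0,0,0]
    - [0,0,0]
    - [0,0,0]
    - [0,0,0]
    - [0,0,0]
  twist:
    - [0,0,-0.12]
    - [0,0,-0.12]
    - [0,0,-0.12]
    - [0,0,-0.12]
    - [0,0,-0.12]
    - [0,0,-0.12]
    - [0,0,-0.12]
    - [0,0,-0.12]
  grip: [45,45,45,45,45,45,45,45]

```text
clock: 21.5
ee_pos: [568.6, 94.1, 200.4]
orientation: [0.989, 0.146, -0.001, 0.001]
ft_force: [0.1, 0.2, 0.2]
width: 45.1
finger_force: 0.0
```

Emit:
send_rows:
  linear:
    - [0,0,0]
    - [0,0,0]
    - [0,0,0]
    - [0,0,0]
    - [0,0,10]
    - [0,0,20]
    - [0,0,20]
    - [0,0,20]
  twist:
    - [0,0,-0.12]
    - [0,0,-0.12]
    - [0,0,-0.12]
    - [0,0,-0.12]
    - [0,0,-0.12]
    - [0,0,-0.12]
    - [0,0,-0.12]
    - [0,0,-0.12]
  grip: [45,45,45,45,45,45,45,45]

```text
clock: 22.17
ee_pos: [568.6, 93.9, 129.8]
orientation: [0.81, 0.586, -0.001, 0.0]
ft_force: [-0.3, 0.4, -0.0]
width: 45.1
finger_force: 0.0
```

Emit:
send_rows:
  linear:
    - [0,0,25]
    - [0,0,25]
    - [0,0,20]
    - [0,0,10]
    - [0,0,0]
    - [0,0,0]
  twist:
    - [0,0,-0.12]
    - [0,0,-0.12]
    - [0,0,-0.1]
    - [0,0,-0.04]
    - [0,0,0]
    - [0,0,0]
  grip: [45,45,45,45,45,45]

```text
clock: 22.67
ee_pos: [568.0, 94.4, 50.3]
orientation: [0.688, 0.726, -0.001, -0.0]
ft_force: [0.1, 0.6, 0.4]
width: 44.7
finger_force: 0.0
```

```bash
cat >> h.py <<'E'
def masks(s):
    g=cv2.cvtColor(s["frame"],cv2.COLOR_RGB2HSV); return [g[...,i].astype(int) for i in range(3)]
def rep(s,n,m,z,box=(0,0,640,480),amin=150):
    mm=np.zeros(m.shape,np.uint8); x0,y0,x1,y1=box; mm[y0:y1,x0:x1]=m[y0:y1,x0:x1]
    for c in cv2.findContours(mm,0,1)[0]:
        if cv2.contourArea(c)<amin: continue
        q=np.array([onplane(s,u,v,z)[:2] for u,v in c[:,0]],np.float32); r=cv2.minAreaRect(q); print(n,cv2.boundingRect(c),np.round(r[0],1),np.round(r[1],1),round(r[2],1))
E
python3 - <<'E'
from h import *
a=st(); print(a["joints"].round(2)); to(568.5,98.7,1.5,1.623,a)
E
```

```text
t 22.67 tcp [568.   94.4  50.3] yaw 1.6251 z [-0.002 -0.001 -1.   ] F [0.1 0.6 0.4] w 44.7 ff 0.0
[ 0.36  0.5  -0.74  1.74  0.38  1.05 -0.47]
linear [ 4.2  0.7 48.8] twist z 0.0021
```

Emit:
send_rows:
  linear:
    - [4.2,0.7,20]
    - [0,0,18]
    - [0,0,8]
    - [0,0,2.5]
    - [0,0,0]
    - [0,0,0]
  twist:
    - [0,0,0]
    - [0,0,0]
    - [0,0,0]
    - [0,0,0]
    - [0,0,0]
    - [0,0,0]
  grip: [45,45,45,45,45,45]

```text
clock: 23.17
ee_pos: [569.1, 100.0, 3.2]
orientation: [0.687, 0.727, -0.0, 0.0]
ft_force: [-0.3, -0.4, 0.1]
width: 45.3
finger_force: 0.0
```

Emit:
send_rows:
  linear:
    - [0,0,0]
    - [0,0,0]
    - [0,0,0]
    - [0,0,0]
    - [0,0,0]
    - [0,0,0]
    - [0,0,-5]
    - [0,0,-20]
  twist:
    - [0,0,0]
    - [0,0,0]
    - [0,0,0]
    - [0,0,0]
    - [0,0,0]
    - [0,0,0]
    - [0,0,0]
    - [0,0,0]
  grip: [8,8,8,8,8,8,8,8]

```text
clock: 23.83
ee_pos: [566.3, 99.5, 24.9]
orientation: [0.686, 0.727, -0.003, -0.002]
ft_force: [0.6, -0.5, -0.9]
width: 19.7
finger_force: 30.0
```

Emit:
send_rows:
  linear:
    - [0,0,-35]
    - [0,0,-30]
    - [0,0,0]
  twist:
    - [0,0,0]
    - [0,0,0]
    - [0,0,0]
  grip: [8,8,8]

```text
clock: 24.08
ee_pos: [571.4, 101.5, 98.2]
orientation: [0.686, 0.727, 0.002, 0.002]
ft_force: [1.5, 0.9, 0.2]
width: 19.9
finger_force: 30.0
```

```bash
python3 - <<'E'
from h import *
a=st(); to(505,234,80,1.6,a)
s=bot.snapshot("wrist"); C=cloud(s); H,S,V=masks(s)
# basket rim: points with z 44..56
m=(abs(C[...,2]-50)<7)&(S<90)&(s["z_map"]>0); m[300:]=0
P=C[m]; print(len(P), np.percentile(P[:,0],[1,50,99]).round(), np.percentile(P[:,1],[1,50,99]).round())
near=P[(P[:,1]<225)]; print("near rim y",np.percentile(near[:,1],[2,50,98]).round(1) if len(near) else None, np.percentile(near[:,0],[1,99]) if len(near) else None)
save(s,"w11")
E
```

```text
t 24.08 tcp [571.4 101.5  98.2] yaw 1.6293 z [ 0.007  0.    -1.   ] F [1.5 0.9 0.2] w 19.9 ff 30.0
linear [136.2 -58.5  18.2] twist z 0.0293
5307 [456. 545. 634.] [205. 209. 234.]
near rim y [204.8 208.4 223.4] [455.9907684  633.61477438]
```

Emit:
send_rows:
  linear:
    - [35,-15,0]
    - [35,-15,0]
    - [35,-15,0]
    - [34,-13.5,0]
    - [0,0,30]
    - [0,0,30]
    - [0,0,20]
    - [0,0,0]
  twist:
    - [0,0,0.029]
    - [0,0,0]
    - [0,0,0]
    - [0,0,0]
    - [0,0,0]
    - [0,0,0]
    - [0,0,0]
    - [0,0,0]
  grip: [8,8,8,8,8,8,8,8]

```text
clock: 24.8
ee_pos: [502.2, 235.8, 7.8]
orientation: [0.696, 0.718, -0.004, -0.001]
ft_force: [-0.5, -0.2, -0.6]
width: 19.4
finger_force: 30.0
```

Emit:
send_rows:
  linear:
    - [0,0,0]
    - [0,0,0]
  twist:
    - [0,0,0]
    - [0,0,0]
  grip: [8,8]

```text
clock: 24.97
ee_pos: [505.0, 237.1, 12.8]
orientation: [0.697, 0.717, -0.001, -0.0]
ft_force: [-0.3, -0.2, -0.9]
width: 19.6
finger_force: 30.0
```

```bash
python3 - <<'E'
from h import *
a=st(); print(a["joints"].round(2)); to(505,237,9,1.6,a)
E
```

```text
t 24.97 tcp [505.  237.1  12.8] yaw 1.5999 z [-0.001 -0.001 -1.   ] F [-0.3 -0.2 -0.9] w 19.6 ff 30.0
[ 0.11  0.53 -0.77  1.81  0.43  0.98 -0.81]
linear [-0.1 -0.   3.8] twist z -0.0001
```

Emit:
send_rows:
  linear:
    - [0,0,3]
    - [0,0,1.5]
    - [0,0,0]
    - [0,0,0]
    - [0,0,0]
    - [0,0,-20]
    - [0,0,-40]
    - [0,0,-40]
  twist:
    - [0,0,0]
    - [0,0,0]
    - [0,0,0]
    - [0,0,0]
    - [0,0,0]
    - [0,0,0]
    - [0,0,0]
    - [0,0,0]
  grip: [8,8,40,40,40,40,40,40]

```text
clock: 25.63
ee_pos: [503.8, 236.6, 107.8]
orientation: [0.697, 0.718, -0.002, -0.001]
ft_force: [1.6, -0.2, 0.1]
width: 39.2
finger_force: 0.0
```

Emit:
send_rows:
  linear:
    - [-40,3,-30]
    - [-40,3,-20]
    - [-40,3,0]
    - [-40,3,0]
    - [-40,3,0]
    - [-40,0,0]
    - [-40,0,0]
    - [0,0,0]
  twist:
    - [0,0,0]
    - [0,0,0]
    - [0,0,0]
    - [0,0,0]
    - [0,0,0]
    - [0,0,0]
    - [0,0,0]
    - [0,0,0]
  grip: [50,50,50,50,50,50,50,50]

```text
clock: 26.3
ee_pos: [527.0, -42.5, 151.1]
orientation: [0.701, 0.714, -0.002, 0.001]
ft_force: [-0.5, -1.1, 0.0]
width: 49.9
finger_force: 0.0
```

```bash
python3 - <<'E'
from h import *
a=st(); print(a["joints"].round(2)); s=bot.snapshot("wrist"); save(s,"w12"); H,S,V=masks(s); C=cloud(s)
rep(s,"brass",(S>150)&(V>100)&(H>20)&(H<32)&(C[...,2]>6)&(C[...,2]<30),16,(0,0,640,300))
rep(s,"grey",(S<70)&(V>60)&(C[...,2]>8)&(C[...,2]<32),20,(0,0,640,300))
E
```

```text
t 26.3 tcp [527.  -42.5 151.1] yaw 1.5892 z [-0.002 -0.005 -1.   ] F [-0.5 -1.1  0. ] w 49.9 ff 0.0
[ 0.64  0.25 -0.74  1.77  0.19  1.19 -0.13]
brass (343, 131, 46, 46) [559.8  11.1] [32.  32.6] 46.9
grey (496, 120, 76, 74) [679.9  11.4] [51.6 52.6] 21.7
grey (210, 0, 44, 19) [467.7 102.3] [27.9 10.5] 1.0
```

Emit:
send_rows:
  linear:
    - [27,16,0]
    - [27,16,30]
    - [0,0,35]
    - [0,0,35]
    - [0,0,30]
    - [0,0,8]
    - [0,0,0]
    - [0,0,0]
  twist:
    - [0,0,0]
    - [0,0,0]
    - [0,0,0]
    - [0,0,0]
    - [0,0,0]
    - [0,0,0]
    - [0,0,0]
    - [0,0,0]
  grip: [52,52,52,52,52,52,52,52]

```text
clock: 27.02
ee_pos: [557.3, 21.5, 15.6]
orientation: [0.697, 0.718, -0.0, -0.0]
ft_force: [0.3, -0.5, -0.2]
width: 52.0
finger_force: 0.0
```

```bash
python3 - <<'E'
from h import *
a=st(); to(559.9,11,1.8,1.6,a)
E
```

```text
t 27.02 tcp [557.3  21.5  15.6] yaw 1.6006 z [-0.001 -0.001 -1.   ] F [ 0.3 -0.5 -0.2] w 52.0 ff 0.0
linear [-10.6   2.3  13.8] twist z 0.0006
```

Emit:
send_rows:
  linear:
    - [-10.6,2.3,0]
    - [0,0,6]
    - [0,0,5]
    - [0,0,2.5]
    - [0,0,0]
    - [0,0,0]
  twist:
    - [0,0,0]
    - [0,0,0]
    - [0,0,0]
    - [0,0,0]
    - [0,0,0]
    - [0,0,0]
  grip: [52,52,52,52,20,20]

```text
clock: 27.52
ee_pos: [559.2, 10.4, 0.9]
orientation: [0.697, 0.717, -0.001, -0.0]
ft_force: [-0.3, -0.1, -0.1]
width: 45.3
finger_force: 0.0
```

Emit:
send_rows:
  linear:
    - [0,0,0]
    - [0,0,0]
    - [0,0,0]
    - [0,0,0]
    - [0,0,-8]
    - [0,0,-30]
    - [0,0,-30]
    - [0,0,-30]
  twist:
    - [0,0,0]
    - [0,0,0]
    - [0,0,0]
    - [0,0,0]
    - [0,0,0]
    - [0,0,0]
    - [0,0,0]
    - [0,0,0]
  grip: [20,20,20,20,20,20,20,20]

```text
clock: 28.18
ee_pos: [559.0, 10.5, 100.3]
orientation: [0.697, 0.718, -0.001, -0.001]
ft_force: [0.8, -0.2, -0.7]
width: 32.2
finger_force: 30.0
```

```bash
python3 - <<'E'
from h import *
a=st(); to(503,279,95,1.6,a)
E
```

```text
t 28.18 tcp [559.   10.5 100.3] yaw 1.6004 z [-0.002 -0.001 -1.   ] F [ 0.8 -0.2 -0.7] w 32.2 ff 30.0
linear [270.  -48.    5.3] twist z 0.0004
```

Emit:
send_rows:
  linear:
    - [38,-7,0]
    - [38,-7,0]
    - [38,-7,0]
    - [38,-7,0]
    - [38,-7,0]
    - [38,-7,0]
    - [40,-6,0]
    - [0,0,0]
  twist:
    - [0,0,0]
    - [0,0,0]
    - [0,0,0]
    - [0,0,0]
    - [0,0,0]
    - [0,0,0]
    - [0,0,0]
    - [0,0,0]
  grip: [20,20,20,20,20,20,20,20]

```text
clock: 28.85
ee_pos: [499.5, 286.4, 100.1]
orientation: [0.693, 0.721, 0.001, -0.002]
ft_force: [-1.4, 0.7, 0.5]
width: 32.2
finger_force: 30.0
```

```bash
python3 - <<'E'
from h import *
a=st(); to(503,277,12,1.6,a); s=bot.snapshot("wrist"); save(s,"w13")
C=cloud(s); H,S,V=masks(s)
m=(C[...,1]>330)&(C[...,2]>40)&(s["z_map"]>0); m[300:]=0; P=C[m]
for z in range(50,220,20):
    q=P[abs(P[:,2]-z)<8]; print(z,len(q),np.percentile(q[:,1],[5,50]).round() if len(q)>5 else None)
E
```

```text
t 28.85 tcp [499.5 286.4 100.1] yaw 1.6106 z [-0.002  0.004 -1.   ] F [-1.4  0.7  0.5] w 32.2 ff 30.0
linear [-9.5  3.1 88.1] twist z 0.0106
50 4767 [335. 354.]
70 2363 [357. 360.]
90 3284 [361. 364.]
110 4524 [365. 367.]
130 6485 [368. 371.]
150 9329 [372. 374.]
170 15516 [376. 378.]
190 13433 [379. 380.]
210 0 None
```

Emit:
send_rows:
  linear:
    - [-7,3,0]
    - [0,0,30]
    - [0,0,30]
    - [0,0,20]
    - [0,0,6]
    - [0,0,0]
    - [0,0,0]
  twist:
    - [0,0,0.01]
    - [0,0,0]
    - [0,0,0]
    - [0,0,0]
    - [0,0,0]
    - [0,0,0]
    - [0,0,0]
  grip: [20,20,20,20,20,20,20]

```text
clock: 29.48
ee_pos: [507.7, 267.7, 12.8]
orientation: [0.701, 0.713, -0.001, 0.0]
ft_force: [-0.2, 0.2, -0.6]
width: 31.9
finger_force: 30.0
```

```bash
python3 - <<'E'
from h import *
a=st(); to(503,277,9,1.6,a)
E
```

```text
t 29.48 tcp [507.7 267.7  12.8] yaw 1.5871 z [-0.002 -0.002 -1.   ] F [-0.2  0.2 -0.6] w 31.9 ff 30.0
linear [ 9.3 -4.5  3.8] twist z -0.0129
```

Emit:
send_rows:
  linear:
    - [9,-4.5,0]
    - [0,0,3]
    - [0,0,0]
    - [0,0,0]
    - [0,0,0]
    - [0,0,0]
    - [0,0,-30]
    - [0,0,-40]
  twist:
    - [0,0,-0.012]
    - [0,0,0]
    - [0,0,0]
    - [0,0,0]
    - [0,0,0]
    - [0,0,0]
    - [0,0,0]
    - [0,0,0]
  grip: [20,20,20,46,46,46,46,46]

```text
clock: 30.15
ee_pos: [500.3, 277.3, 77.6]
orientation: [0.696, 0.718, -0.004, -0.001]
ft_force: [1.3, 0.2, 0.5]
width: 44.9
finger_force: 0.0
```

Emit:
send_rows:
  linear:
    - [0,0,-40]
    - [-38,-5,-20]
    - [-38,-5,0]
    - [-38,-5,0]
    - [-38,-5,0]
    - [-38,-5,0]
    - [-38,-3,0]
    - [0,0,0]
  twist:
    - [0,0,0]
    - [0,0,0]
    - [0,0,0]
    - [0,0,0]
    - [0,0,0]
    - [0,0,0]
    - [0,0,0]
    - [0,0,0]
  grip: [46,46,46,46,46,46,46,46]

```text
clock: 30.82
ee_pos: [481.3, 43.1, 139.0]
orientation: [0.699, 0.715, -0.002, 0.001]
ft_force: [-0.1, -0.7, -0.0]
width: 46.0
finger_force: 0.0
```

Emit:
send_rows:
  linear:
    - [0,0,0]
    - [0,0,0]
  twist:
    - [0,0,0]
    - [0,0,0]
  grip: [46,46]

```text
clock: 30.98
ee_pos: [481.6, 51.9, 139.5]
orientation: [0.696, 0.718, -0.001, 0.0]
ft_force: [0.4, 1.3, 0.4]
width: 46.1
finger_force: 0.0
```

```bash
python3 - <<'E'
from h import *
a=st(); s=bot.snapshot("wrist"); save(s,"w14"); H,S,V=masks(s); C=cloud(s)
rep(s,"cell",(C[...,2]>14)&(C[...,2]<30)&(C[...,1]<190),21,(0,0,640,300))
rep(s,"cell grey",(S<70)&(V>60)&(C[...,2]>12)&(C[...,2]<30)&(C[...,1]<190),22,(0,0,640,300))
E
```

```text
t 30.98 tcp [481.6  51.9 139.5] yaw 1.6018 z [-0.001 -0.001 -1.   ] F [0.4 1.3 0.4] w 46.1 ff 0.0
cell (545, 256, 70, 44) [679.4  23.4] [31.2 52.4] 83.2
cell (278, 121, 45, 46) [466.9 112.9] [29.7 29.1] 57.6
cell grey (543, 255, 71, 45) [678.  24.] [32.  52.7] 83.2
cell grey (278, 121, 44, 46) [466.8 113.1] [29.  29.1] 45.1
```

Emit:
send_rows:
  linear:
    - [30,-6.5,0]
    - [31.5,-6.2,10]
    - [0,0,35]
    - [0,0,35]
    - [0,0,30]
    - [0,0,8]
    - [0,0,0]
    - [0,0,0]
  twist:
    - [0,0,0]
    - [0,0,0]
    - [0,0,0]
    - [0,0,0]
    - [0,0,0]
    - [0,0,0]
    - [0,0,0]
    - [0,0,0]
  grip: [50,50,50,50,50,50,50,50]

```text
clock: 31.7
ee_pos: [467.1, 113.7, 22.1]
orientation: [0.695, 0.719, -0.001, -0.0]
ft_force: [0.1, 0.5, 1.5]
width: 50.1
finger_force: 0.0
```

```bash
python3 - <<'E'
from h import *
a=st(); to(467,113,2.5,1.6,a)
E
```

```text
t 31.7 tcp [467.1 113.7  22.1] yaw 1.6036 z [-0.001 -0.    -1.   ] F [0.1 0.5 1.5] w 50.1 ff 0.0
linear [-0.7 -0.1 19.6] twist z 0.0036
```

Emit:
send_rows:
  linear:
    - [-0.7,0,9]
    - [0,0,7]
    - [0,0,3]
    - [0,0,0]
    - [0,0,0]
    - [0,0,0]
    - [0,0,0]
    - [0,0,0]
  twist:
    - [0,0,0]
    - [0,0,0]
    - [0,0,0]
    - [0,0,0]
    - [0,0,0]
    - [0,0,0]
    - [0,0,0]
    - [0,0,0]
  grip: [50,50,50,15,15,15,15,15]

```text
clock: 32.37
ee_pos: [467.0, 111.7, 2.5]
orientation: [0.696, 0.718, -0.001, 0.0]
ft_force: [0.1, -0.2, 1.5]
width: 29.0
finger_force: 30.0
```

Emit:
send_rows:
  linear:
    - [0,0,0]
    - [0,0,-10]
    - [0,0,-30]
    - [0,0,-30]
    - [0,0,-30]
    - [0,0,0]
    - [0,0,0]
  twist:
    - [0,0,0]
    - [0,0,0]
    - [0,0,0]
    - [0,0,0]
    - [0,0,0]
    - [0,0,0]
    - [0,0,0]
  grip: [15,15,15,15,15,15,15]

```text
clock: 32.95
ee_pos: [468.0, 111.9, 104.0]
orientation: [0.696, 0.718, 0.0, 0.001]
ft_force: [0.1, 1.1, -0.7]
width: 29.4
finger_force: 30.0
```

```bash
python3 - <<'E'
from h import *
a=st(); to(556,279,100,1.6,a)
E
```

```text
t 32.95 tcp [468.  111.9 104. ] yaw 1.6017 z [ 0.002 -0.002 -1.   ] F [ 0.1  1.1 -0.7] w 29.4 ff 30.0
linear [164.3  93.2   4. ] twist z 0.0017
```

Emit:
send_rows:
  linear:
    - [32,18.6,0]
    - [32,18.6,0]
    - [32,18.6,0]
    - [32,18.6,0]
    - [34,18.6,0]
    - [0,0,0]
    - [0,0,0]
    - [0,0,0]
  twist:
    - [0,0,0]
    - [0,0,0]
    - [0,0,0]
    - [0,0,0]
    - [0,0,0]
    - [0,0,0]
    - [0,0,0]
    - [0,0,0]
  grip: [15,15,15,15,15,15,15,15]

```text
clock: 33.62
ee_pos: [553.9, 276.1, 100.5]
orientation: [0.696, 0.718, -0.002, -0.001]
ft_force: [0.5, -0.7, -0.3]
width: 29.1
finger_force: 30.0
```

```bash
python3 - <<'E'
from h import *
a=st(); to(556,278,9,1.6,a)
E
```

```text
t 33.62 tcp [553.9 276.1 100.5] yaw 1.6025 z [-0.004 -0.002 -1.   ] F [ 0.5 -0.7 -0.3] w 29.1 ff 30.0
linear [ 1.9  2.2 91.5] twist z 0.0025
```

Emit:
send_rows:
  linear:
    - [2,2.2,30]
    - [0,0,32]
    - [0,0,22]
    - [0,0,6]
    - [0,0,0]
    - [0,0,0]
    - [0,0,0]
    - [0,0,0]
  twist:
    - [0,0,0]
    - [0,0,0]
    - [0,0,0]
    - [0,0,0]
    - [0,0,0]
    - [0,0,0]
    - [0,0,0]
    - [0,0,0]
  grip: [15,15,15,15,15,15,36,36]

```text
clock: 34.28
ee_pos: [557.8, 278.8, 13.7]
orientation: [0.696, 0.718, 0.0, 0.0]
ft_force: [0.4, -0.5, 0.5]
width: 34.2
finger_force: 0.0
```

Emit:
send_rows:
  linear:
    - [0,0,0]
    - [0,0,-20]
    - [0,0,-40]
    - [0,0,-40]
    - [-30,5,-40]
    - [-40,5,0]
    - [-40,5,0]
    - [-40,5,0]
  twist:
    - [0,0,0]
    - [0,0,0]
    - [0,0,0]
    - [0,0,0]
    - [0,0,0]
    - [0,0,0]
    - [0,0,0]
    - [0,0,0]
  grip: [36,36,36,36,36,36,36,36]

```text
clock: 34.95
ee_pos: [581.1, 133.3, 146.7]
orientation: [0.696, 0.718, -0.0, 0.001]
ft_force: [1.6, 0.6, 0.1]
width: 36.0
finger_force: 0.0
```

Emit:
send_rows:
  linear:
    - [-40,5,0]
    - [-40,5,0]
    - [-40,5,0]
    - [-30,0,0]
    - [0,0,0]
    - [0,0,0]
    - [0,0,0]
    - [0,0,0]
  twist:
    - [0,0,0]
    - [0,0,0]
    - [0,0,0]
    - [0,0,0]
    - [0,0,0.12]
    - [0,0,0.12]
    - [0,0,0.12]
    - [0,0,0.12]
  grip: [75,75,75,75,75,75,75,75]

```text
clock: 35.62
ee_pos: [600.5, -15.0, 146.1]
orientation: [0.848, 0.529, -0.0, 0.0]
ft_force: [0.4, 1.2, -0.3]
width: 74.0
finger_force: 0.0
```

Emit:
send_rows:
  linear:
    - [0,0,0]
    - [0,0,0]
    - [0,0,0]
    - [0,0,0]
    - [0,0,0]
    - [0,0,0]
    - [0,0,0]
  twist:
    - [0,0,0.12]
    - [0,0,0.12]
    - [0,0,0.12]
    - [0,0,0.12]
    - [0,0,0.1]
    - [0,0,0]
    - [0,0,0]
  grip: [75,75,75,75,75,75,75]

```text
clock: 36.2
ee_pos: [600.5, -14.8, 145.9]
orientation: [0.963, 0.269, -0.001, 0.001]
ft_force: [0.2, 0.2, 0.6]
width: 75.0
finger_force: 0.0
```

```bash
python3 - <<'E'
from h import *
a=st(); s=bot.snapshot("wrist"); save(s,"w15"); H,S,V=masks(s); C=cloud(s)
rep(s,"ring",(S<70)&(V>60)&(C[...,2]>8)&(C[...,2]<25),14,(0,0,640,300))
z=C[...,2]; rep(s,"lug",(V<55)&(z>5)&(z<20)&(abs(C[...,0]-670)<50)&(abs(C[...,1])<50),10,(0,0,640,300),60)
E
```

```text
t 36.2 tcp [600.5 -14.8 145.9] yaw 0.5456 z [-0.001 -0.001 -1.   ] F [0.2 0.2 0.6] w 75.0 ff 0.0
ring (505, 261, 72, 31) [ 657.2 -185. ] [25.1 55.8] 31.2
ring (494, 228, 48, 31) [ 668.  -151.5] [ 4.6 43.9] 1.4
ring (412, 213, 81, 87) [ 632.4 -117.4] [64.1 36.9] 1.7
ring (591, 112, 49, 59) [ 764.8 -164.2] [55.6  6.7] 80.8
ring (312, 69, 76, 81) [683.4  10.4] [52.4 52.9] 62.1
lug (341, 149, 16, 18) [655.4  -6.7] [12.3 11. ] 32.1
```

Emit:
send_rows:
  linear:
    - [28,7,0]
    - [28,7,0]
    - [28,7.5,15]
    - [0,0,30]
    - [0,0,35]
    - [0,0,25]
    - [0,0,0]
    - [0,0,0]
  twist:
    - [0,0,0]
    - [0,0,0]
    - [0,0,0]
    - [0,0,0]
    - [0,0,0]
    - [0,0,0]
    - [0,0,0]
    - [0,0,0]
  grip: [66,66,66,66,66,66,66,66]

```text
clock: 36.92
ee_pos: [682.5, 9.7, 39.5]
orientation: [0.963, 0.269, -0.002, -0.0]
ft_force: [-0.6, -0.4, 0.9]
width: 66.2
finger_force: 0.0
```

```bash
python3 - <<'E'
from h import *
import pickle
a=st(); to(683.4,10.4,2,.548,a); t=pickle.load(open("top0.pkl","rb")); print(onplane(t,315,147,36))
E
```

```text
t 36.92 tcp [682.5   9.7  39.5] yaw 0.5439 z [-0.004 -0.001 -1.   ] F [-0.6 -0.4  0.9] w 66.2 ff 0.0
linear [ 1.1 -0.1 37.5] twist z -0.0041
[749.31410161 -59.56629805  36.        ]
```

Emit:
send_rows:
  linear:
    - [1,0,15]
    - [0,0,13]
    - [0,0,7]
    - [0,0,2.5]
    - [0,0,0]
    - [0,0,0]
    - [0,0,0]
    - [0,0,0]
  twist:
    - [0,0,0]
    - [0,0,0]
    - [0,0,0]
    - [0,0,0]
    - [0,0,0]
    - [0,0,0]
    - [0,0,0]
    - [0,0,0]
  grip: [66,66,66,66,40,40,40,40]

```text
clock: 37.58
ee_pos: [684.4, 10.4, 3.3]
orientation: [0.964, 0.268, -0.0, 0.0]
ft_force: [0.7, 0.0, 2.0]
width: 53.6
finger_force: 30.0
```

Emit:
send_rows:
  linear:
    - [0,0,0]
    - [0,0,-10]
    - [0,0,-30]
    - [0,0,-35]
    - [0,0,-35]
    - [0,0,0]
    - [0,0,0]
  twist:
    - [0,0,0]
    - [0,0,0]
    - [0,0,0]
    - [0,0,0]
    - [0,0,0]
    - [0,0,-0.12]
    - [0,0,-0.12]
  grip: [40,40,40,40,40,40,40]

```text
clock: 38.17
ee_pos: [685.8, 10.7, 116.8]
orientation: [0.924, 0.383, 0.002, 0.001]
ft_force: [0.4, 0.3, -1.2]
width: 53.7
finger_force: 30.0
```

Emit:
send_rows:
  linear:
    - [0,0,0]
    - [0,0,0]
    - [0,0,0]
    - [0,0,0]
    - [0,0,0]
    - [0,0,0]
    - [0,0,0]
    - [0,0,0]
  twist:
    - [0,0,-0.12]
    - [0,0,-0.12]
    - [0,0,-0.12]
    - [0,0,-0.12]
    - [0,0,-0.12]
    - [0,0,-0.12]
    - [0,0,-0.08]
    - [0,0,0]
  grip: [40,40,40,40,40,40,40,40]

```text
clock: 38.83
ee_pos: [684.2, 10.2, 113.3]
orientation: [0.702, 0.712, -0.001, -0.0]
ft_force: [0.2, -0.0, 0.3]
width: 53.5
finger_force: 30.0
```

```bash
python3 - <<'E'
from h import *
a=st(); to(583,240,105,1.6,a)
E
```

```text
t 38.83 tcp [684.2  10.2 113.3] yaw 1.5855 z [-0.001 -0.001 -1.   ] F [ 0.2 -0.   0.3] w 53.5 ff 30.0
linear [231.2 -97.8   8.3] twist z -0.0145
```

Emit:
send_rows:
  linear:
    - [38,-17,0]
    - [39,-17,0]
    - [39,-17,0]
    - [39,-17,0]
    - [39,-17,0]
    - [39,-17,0]
    - [37.6,-18.3,0]
    - [0,0,0]
  twist:
    - [0,0,0]
    - [0,0,0]
    - [0,0,0]
    - [0,0,0]
    - [0,0,0]
    - [0,0,0]
    - [0,0,0]
    - [0,0,0]
  grip: [40,40,40,40,40,40,40,40]

```text
clock: 39.5
ee_pos: [556.7, 285.6, 114.1]
orientation: [0.7, 0.714, 0.0, -0.002]
ft_force: [-1.3, 1.7, 0.2]
width: 53.5
finger_force: 30.0
```

Emit:
send_rows:
  linear:
    - [0,0,0]
    - [0,0,0]
  twist:
    - [0,0,0]
    - [0,0,0]
  grip: [40,40]

```text
clock: 39.67
ee_pos: [563.0, 275.2, 112.9]
orientation: [0.704, 0.71, -0.001, 0.0]
ft_force: [0.5, -0.7, -1.4]
width: 53.3
finger_force: 30.0
```

```bash
python3 - <<'E'
from h import *
a=st(); to(560,279,28,1.6,a)
E
```

```text
t 39.67 tcp [563.  275.2 112.9] yaw 1.5801 z [-0.001 -0.002 -1.   ] F [ 0.5 -0.7 -1.4] w 53.3 ff 30.0
linear [ 3.8 -2.9 84.9] twist z -0.0199
```

Emit:
send_rows:
  linear:
    - [3.8,-2.9,30]
    - [0,0,30]
    - [0,0,18]
    - [0,0,5]
    - [0,0,0]
    - [0,0,0]
    - [0,0,0]
    - [0,0,0]
  twist:
    - [0,0,0]
    - [0,0,0]
    - [0,0,0]
    - [0,0,0]
    - [0,0,0]
    - [0,0,0]
    - [0,0,0]
    - [0,0,0]
  grip: [40,40,40,40,40,40,64,64]

```text
clock: 40.33
ee_pos: [560.7, 279.5, 31.1]
orientation: [0.703, 0.711, 0.0, 0.0]
ft_force: [0.8, -0.0, 0.1]
width: 60.1
finger_force: 0.0
```

Emit:
send_rows:
  linear:
    - [0,0,0]
    - [0,0,0]
    - [0,0,-20]
    - [0,0,-40]
    - [0,0,-40]
    - [-30,0,-40]
    - [-40,0,-40]
    - [-40,0,-40]
  twist:
    - [0,0,0]
    - [0,0,0]
    - [0,0,0]
    - [0,0,0]
    - [0,0,0]
    - [0,0,0]
    - [0,0,0]
    - [0,0,0]
  grip: [64,64,64,64,64,64,64,64]

```text
clock: 41.0
ee_pos: [560.4, 195.4, 223.9]
orientation: [0.702, 0.712, -0.0, 0.0]
ft_force: [1.3, 0.1, -0.6]
width: 64.0
finger_force: 0.0
```

Emit:
send_rows:
  linear:
    - [-40,0,0]
    - [-40,0,0]
    - [0,0,0]
    - [0,0,0]
  twist:
    - [0,0,0]
    - [0,0,0]
    - [0,0,0]
    - [0,0,0]
  grip: [30,0,0,0]

```text
clock: 41.33
ee_pos: [562.3, 112.2, 222.2]
orientation: [0.705, 0.709, -0.001, 0.001]
ft_force: [-0.8, 0.2, 0.1]
width: 44.8
finger_force: 0.0
```

```bash
python3 - <<'E'
from h import *
a=st(); print(a["joints"].round(2)); s=bot.snapshot("wrist"); t=bot.snapshot("top")
cv2.imwrite("pics/w16.png",cv2.cvtColor(np.hstack([s["frame"][:300],cv2.resize(t["frame"][140:300,60:200],(262,300))])[:, 60:860],cv2.COLOR_RGB2BGR))
C=cloud(s); P=C[:300].reshape(-1,3); P=P[(P[:,0]>465)&(P[:,0]<625)&(P[:,1]>215)&(P[:,1]<340)]; print("max z inside",np.percentile(P[:,2],[50,99,99.9]))
E
```

```text
t 41.33 tcp [562.3 112.2 222.2] yaw 1.5764 z [-0.001 -0.003 -1.   ] F [-0.8  0.2  0.1] w 44.8 ff 0.0
[ 0.42  0.33 -0.86  1.57  0.26  1.36 -0.46]
max z inside [ 4.98267072 26.09185365 27.60465997]
```

View pics/w16.png

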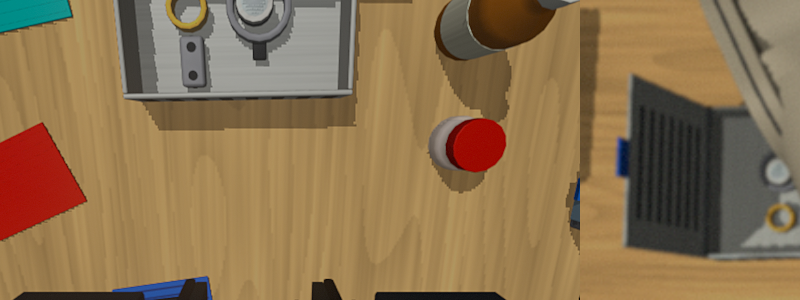

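All four parts lie flat in the basket: foot (192,61), collar (186,10), ring around the cell (258,15). The highest point is 27 mm, well under the rims. Before closing the lid I'll check clearance behind it.

```bash
python3 - <<'E'
from h import *
import pickle
t=pickle.load(open("top0.pkl","rb")); C=cloud(t)
for uv in [(36,200),(30,200),(15,200),(5,240),(20,150),(168,138),(82,225),(88,200)]: print(uv,C[uv[1],uv[0]].round())
P=C.reshape(-1,3); q=P[(P[:,0]>430)&(P[:,0]<660)&(P[:,1]>390)&(P[:,1]<600)&(P[:,2]>15)&(P[:,2]<600)]
print(len(q), q[:,1].min() if len(q) else None, np.percentile(q[:,2],99)); q2=q[q[:,1]<530]; print(len(q2), q2[:5].round())
E
```

```text
(36, 200) [630. 579.  12.]
(30, 200) [624. 578.  38.]
(15, 200) [611. 579.  93.]
(5, 240) [521. 578. 120.]
(20, 150) [ 361.  -33. 1161.]
(168, 138) [736. 252. 129.]
(82, 225) [536. 384. 210.]
(88, 200) [587. 382. 195.]
2492 574.5559510078754 133.4275096584726
0 []
```

Emit:
send_rows:
  linear:
    - [0,-8,-35]
    - [0,-9,-35]
    - [40,0,0]
    - [40,0,0]
    - [40,0,0]
    - [40,0,0]
    - [40,0,0]
    - [40,0,0]
  twist:
    - [0,0,0]
    - [0,0,0]
    - [0,0,0]
    - [0,0,0]
    - [0,0,0]
    - [0,0,0]
    - [0,0,0]
    - [0,0,0]
  grip: [0,0,0,0,0,0,0,0]

```text
clock: 42.1
ee_pos: [540.7, 359.1, 291.6]
orientation: [0.702, 0.712, -0.001, -0.0]
ft_force: [0.7, 0.3, 0.7]
width: 0.6
finger_force: 0.0
```

Emit:
send_rows:
  linear:
    - [40,0,0]
    - [40,0,0]
    - [0,0,0]
    - [0,0,0]
    - [0,0,0]
  twist:
    - [0,0,0]
    - [0,0,0]
    - [0,0,0]
    - [0,0,0]
    - [0,0,0]
  grip: [0,0,0,0,0]

```text
clock: 42.52
ee_pos: [540.2, 436.8, 291.3]
orientation: [0.702, 0.712, -0.001, -0.0]
ft_force: [-0.3, -0.5, 0.4]
width: 0.7
finger_force: 0.0
```

```bash
python3 - <<'E'
from h import *
a=st(); print(a["joints"].round(2)); to(545,430,165,1.58,a)
E
```

```text
t 42.52 tcp [540.2 436.8 291.3] yaw 1.5844 z [-0.002 -0.001 -1.   ] F [-0.3 -0.5  0.4] w 0.7 ff 0.0
[-0.24  0.61 -0.88  1.09  0.46  1.63 -0.98]
linear [ -6.8   4.7 126.3] twist z 0.0044
```

Emit:
send_rows:
  linear:
    - [0,2,30]
    - [0,2,35]
    - [0,0,35]
    - [0,0,22]
    - [0,0,4]
    - [0,0,0]
    - [0,0,0]
  twist:
    - [0,0,0]
    - [0,0,0]
    - [0,0,0]
    - [0,0,0]
    - [0,0,0]
    - [0,0,0]
    - [0,0,0]
  grip: [0,0,0,0,0,0,0]

```text
clock: 43.1
ee_pos: [546.0, 435.1, 167.6]
orientation: [0.704, 0.711, 0.0, -0.0]
ft_force: [0.1, 1.3, 1.5]
width: 0.7
finger_force: 0.0
```

Emit:
send_rows:
  linear:
    - [-12,0,0]
    - [-12,0,0]
    - [-12,0,0]
    - [-12,0,0]
    - [-12,0,0]
    - [-7,0,0]
    - [0,0,0]
    - [0,0,0]
  twist:
    - [0,0,0]
    - [0,0,0]
    - [0,0,0]
    - [0,0,0]
    - [0,0,0]
    - [0,0,0]
    - [0,0,0]
    - [0,0,0]
  grip: [0,0,0,0,0,0,0,0]

```text
clock: 43.77
ee_pos: [546.4, 368.5, 167.1]
orientation: [0.703, 0.711, -0.0, 0.0]
ft_force: [-0.3, 0.7, -0.7]
width: 0.6
finger_force: 0.0
```

```bash
python3 - <<'E'
from h import *
a=st(); to(545,369,165,1.58,a)
s=bot.snapshot("side"); save(s,"s2"); C=cloud(s); P=C.reshape(-1,3)
q=P[(P[:,0]>455)&(P[:,0]<515)&(P[:,1]>180)&(P[:,1]<420)&(P[:,2]>60)&(P[:,2]<230)]
for z in range(70,220,20):
    r=q[abs(q[:,2]-z)<6]; print(z,len(r),np.median(r[:,1]).round(1) if len(r)>3 else None)
E
```

```text
t 43.77 tcp [546.4 368.5 167.1] yaw 1.5812 z [ 0. -0. -1.] F [-0.3  0.7 -0.7] w 0.6 ff 0.0
linear [ 0.5 -1.4  2.1] twist z 0.0012
70 221 357.3
90 231 356.2
110 244 355.5
130 258 354.8
150 259 353.9
170 272 353.2
190 278 352.2
210 0 None
```

Emit:
send_rows:
  linear:
    - [-13,0,1]
    - [-13,0,3]
    - [-14,0,5]
    - [-14,0,6]
    - [-12.5,0,8.5]
    - [-12,0,9.5]
    - [-10,0,11]
    - [-9,0,12]
  twist:
    - [0,0,0]
    - [0,0,0]
    - [0,0,0]
    - [0,0,0]
    - [0,0,0]
    - [0,0,0]
    - [0,0,0]
    - [0,0,0]
  grip: [0,0,0,0,0,0,0,0]

```text
clock: 44.48
ee_pos: [547.1, 270.8, 109.6]
orientation: [0.703, 0.711, -0.0, 0.0]
ft_force: [0.1, 0.5, 0.8]
width: 0.4
finger_force: 0.5
```

Emit:
send_rows:
  linear:
    - [0,0,0]
    - [0,0,0]
  twist:
    - [0,0,0]
    - [0,0,0]
  grip: [0,0]

```text
clock: 44.65
ee_pos: [546.5, 270.4, 109.0]
orientation: [0.703, 0.711, -0.002, -0.0]
ft_force: [0.5, 1.3, 1.1]
width: 0.7
finger_force: 0.0
```

```bash
python3 - <<'E'
from h import *
a=st(); to(545,253.5,54,1.58,a)
E
```

```text
t 44.65 tcp [546.5 270.4 109. ] yaw 1.5816 z [-0.003 -0.002 -1.   ] F [0.5 1.3 1.1] w 0.7 ff 0.0
linear [-16.9  -1.6  55. ] twist z 0.0016
```

Emit:
send_rows:
  linear:
    - [-6.5,0,12.5]
    - [-5,0,13]
    - [-3.5,0,14]
    - [-2,0,11]
    - [0,0,4]
    - [0,0,2]
    - [0,0,1]
    - [0,0,0]
  twist:
    - [0,0,0]
    - [0,0,0]
    - [0,0,0]
    - [0,0,0]
    - [0,0,0]
    - [0,0,0]
    - [0,0,0]
    - [0,0,0]
  grip: [0,0,0,0,0,0,0,0]

```text
clock: 45.32
ee_pos: [546.5, 252.4, 54.4]
orientation: [0.703, 0.711, -0.003, 0.001]
ft_force: [-14.6, -13.7, 35.7]
width: 0.7
finger_force: 18.1
```

```bash
python3 - <<'E'
from h import *
a=st()
E
```

```text
t 45.32 tcp [546.5 252.4  54.4] yaw 1.5814 z [-0.002 -0.005 -1.   ] F [-14.6 -13.7  35.7] w 0.7 ff 18.1
```

Emit:
send_rows:
  linear:
    - [0,0,-10]
    - [0,0,-40]
    - [0,0,-40]
    - [0,0,-40]
    - [-10,-20,-40]
    - [-40,-20,0]
    - [-40,-20,0]
    - [-40,-20,0]
  twist:
    - [0,0,0]
    - [0,0,0]
    - [0,0,0]
    - [0,0,0]
    - [0,0,0]
    - [0,0,0]
    - [0,0,0]
    - [0,0,0]
  grip: [0,0,0,0,0,0,0,0]

```text
clock: 45.98
ee_pos: [473.5, 131.2, 218.2]
orientation: [0.703, 0.711, -0.001, -0.0]
ft_force: [1.1, -1.1, 0.7]
width: 0.4
finger_force: 0.0
```

Emit:
send_rows:
  linear:
    - [-40,0,0]
    - [-40,0,0]
    - [-40,0,0]
    - [-40,0,0]
    - [-40,0,0]
    - [-40,0,0]
    - [-40,0,0]
    - [-40,-20,0]
  twist:
    - [0,0,0]
    - [0,0,0]
    - [0,0,0]
    - [0,0,0]
    - [0,0,0]
    - [0,0,0]
    - [0,0,0]
    - [0,0,0]
  grip: [0,0,0,0,0,0,0,0]

```text
clock: 46.65
ee_pos: [460.2, -187.5, 218.5]
orientation: [0.703, 0.711, -0.0, -0.0]
ft_force: [1.2, -0.3, -0.1]
width: 0.1
finger_force: 0.0
```

Emit:
send_rows:
  linear:
    - [-40,-30,0]
    - [-40,-30,0]
    - [-40,-30,0]
    - [-30,-30,0]
    - [-20,-30,0]
    - [0,0,0]
  twist:
    - [0,0,0]
    - [0,0,0]
    - [0,0,0]
    - [0,0,0]
    - [0,0,0]
    - [0,0,0]
  grip: [0,0,0,0,0,0]

```text
clock: 47.15
ee_pos: [320.1, -341.1, 218.7]
orientation: [0.707, 0.708, -0.002, -0.001]
ft_force: [0.7, -0.3, -0.7]
width: 0.4
finger_force: 0.0
```

```bash
python3 - <<'E'
from h import *
import pickle
a=st(); print(a["joints"].round(2)); t=bot.snapshot("top"); save(t,"top2"); pickle.dump(t,open("top2.pkl","wb")); H,S,V=masks(t); C=cloud(t)
crop=t["frame"][150:330,70:470]; cv2.imwrite("pics/fin.png",cv2.cvtColor(cv2.resize(crop,(800,360),interpolation=cv2.INTER_CUBIC),cv2.COLOR_RGB2BGR))
P=C.reshape(-1,3); q=P[(P[:,0]>470)&(P[:,0]<620)&(P[:,1]>215)&(P[:,1]<345)]
for lo in (215,260,300): r=q[(q[:,1]>lo)&(q[:,1]<lo+40)]; print("lid z",lo,np.percentile(r[:,2],[10,50,90]).round(1))
rep(t,"red",((H<6)|(H>174))&(S>150)&(V>60),15,(330,170,460,240),30)
rep(t,"blue",(H>100)&(H<130)&(S>120)&(V>60),15,(330,170,460,240),30)
rep(t,"mat",(H>100)&(H<130)&(S>120)&(V>60),3,(260,240,330,310),30)
rep(t,"white",(S<60)&(V>120),8,(275,250,315,295),30)
E
```

```text
t 47.15 tcp [ 320.1 -341.1  218.7] yaw 1.5723 z [-0.005 -0.001 -1.   ] F [ 0.7 -0.3 -0.7] w 0.4 ff 0.0
[ 1.22  0.02 -0.51  1.84  0.01  1.29  0.72]
lid z 215 [52.8 55.6 58.4]
lid z 260 [52.9 55.6 58.3]
lid z 300 [53.  55.5 58.3]
red (382, 201, 18, 12) [ 613.6 -234. ] [39.4 25.9] 88.6
blue (419, 203, 18, 9) [ 607.4 -318. ] [42.2 17.5] 72.2
mat (275, 249, 40, 46) [465.  -11.4] [96.1 76.9] 8.9
white (286, 259, 18, 21) [469.2 -11.7] [44.  37.9] 8.0
```

View pics/fin.png

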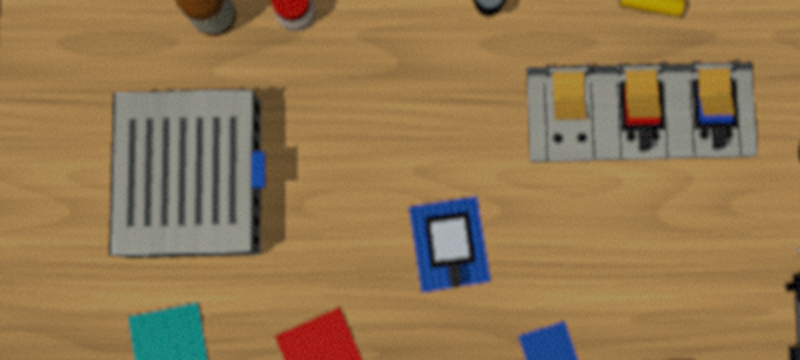

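The lid is shut flat at z≈55, the clear filter is on the mat, and red and blue are under their clips. I'll take one numeric wrist check that both filters are home.

Emit:
send_rows:
  linear:
    - [0,35,0]
    - [0,35,0]
    - [0,35,0]
    - [0,35,0]
    - [0,35,0]
    - [0,35,0]
    - [0,35,0]
    - [0,35,0]
  twist:
    - [0,0,0]
    - [0,0,0]
    - [0,0,0]
    - [0,0,0]
    - [0,0,0]
    - [0,0,0]
    - [0,0,0]
    - [0,0,0]
  grip: [0,0,0,0,0,0,0,0]

```text
clock: 47.87
ee_pos: [608.7, -331.9, 218.1]
orientation: [0.703, 0.711, -0.001, -0.001]
ft_force: [0.6, -0.6, 0.4]
width: 0.8
finger_force: 0.0
```

Emit:
send_rows:
  linear:
    - [0,0,0]
    - [0,0,0]
    - [0,0,0]
    - [0,0,0]
  twist:
    - [0,0,0]
    - [0,0,0]
    - [0,0,0]
    - [0,0,0]
  grip: [0,0,0,0]

```text
clock: 48.2
ee_pos: [605.9, -333.4, 219.5]
orientation: [0.703, 0.711, -0.001, 0.0]
ft_force: [-0.6, -0.1, -0.9]
width: 0.3
finger_force: 0.0
```

```bash
python3 - <<'E'
from h import *
a=st(); s=bot.snapshot("wrist"); save(s,"w20"); H,S,V=masks(s); C=cloud(s)
t=.0242; B=np.array([[np.cos(t),-np.sin(t)],[np.sin(t),np.cos(t)]])  # cols ex,ey
hb=np.array([626.8,-233.5]); ey=B[:,1]
Q=np.zeros(C.shape); d=np.einsum('ij,hwj->hwi',rot(s),np.stack([(np.mgrid[0:480,0:640][1]-s["cx"])/s["fx"],-(np.mgrid[0:480,0:640][0]-s["cy"])/s["fy"],-np.ones((480,640))],-1))
p=np.array(s["position"]); W=p+d*((15-p[2])/d[...,2])[...,None]
for n,off,m in [("red",0,((H<6)|(H>174))&(S>130)),("blue",-85,(H>100)&(H<130)&(S>110))]:
    h=hb+off*ey; L=(W[...,:2]-h)@B
    g=m&(abs(L[...,0])<45)&(abs(L[...,1])<35); g[330:]=False
    print(n,"glass x",np.percentile(L[g][:,0],[1,99]).round(1),"y",np.percentile(L[g][:,1],[1,99]).round(1),g.sum())
    k=(V<70)&(L[...,0]>-34)&(L[...,0]<-5)&(abs(L[...,1])<35)&(abs(L[...,1])>8); k[330:]=False
    print("  dark rear x",np.percentile(L[k][:,0],[1,3,10]).round(1),"y",np.percentile(L[k][:,1],[1,99]).round(1))
E
```

```text
t 48.2 tcp [ 605.9 -333.4  219.5] yaw 1.5814 z [-0.002 -0.002 -1.   ] F [-0.6 -0.1 -0.9] w 0.3 ff 0.0
red glass x [-22.3  19.7] y [-18.9  19.6] 381
  dark rear x [-33.8 -33.5 -31.2] y [-26.5  26.9]
blue glass x [-22.2  18.5] y [-18.3  19.5] 312
  dark rear x [-33.9 -33.6 -31.7] y [-25.8  27.6]
```

```bash
python3 -c "
from bench import bot
print(bot.hand_in())"
```

```text
the job is handed in; nothing more can be done
None
```

I handed the job in at about 48 s: the clear filter lies flat in the middle of the blue mat, the red and blue filters are home under the middle and right clips, and the foot, collar, cell and ring are in the basket with its lid shut. No green filter or black housing was there.

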